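# Weigh in a vise-jaw kit

### The job

Pack the vise-jaw kit in the plywood box on the bench scale, heavy part lowest: gently lay the dark iron jaw flat on the box floor, then gently lay the beech jaw face flat on top of it, centred and lined up with it. Then log the weight: with the closed fingers press the green membrane key on the sloping keypad squarely until you feel it resist, hold it firmly but not hard for a second, and let go. Touch no other key, leave the box where it stands and leave the other things on the bench alone.

Things in the scene. Friction and masses are not known exactly. Their poses are not given: they have to be found in the camera images.
- casting: Dark iron vise jaw, a bar 120 x 42 x 28 mm (x, y, z), about 0.8 kg, lying flat on the bench. Origin at the centre of its underside; x along its length, z up.
- cover: Pale beech jaw face, a board 140 x 52 x 22 mm (x, y, z), about 0.12 kg, lying flat on the bench. Origin at the centre of its underside; x along its length, z up. It goes flat on top of the iron jaw: origin 28 mm above the jaw's origin, centres within 30 mm lengthwise and 20 mm crosswise, lengths parallel (either way round).
- box: Open-topped plywood box, outside 200 x 150 x 65 mm (x, y, z), walls and floor 8 mm thick, loose (0.6 kg), standing on the scale platform. Origin at the centre of its underside; x along its length, z up.
- box_in (a point): Centre of the box's inner floor (184 x 134 mm inside, walls rise 57 mm above it); axes as the box's.
- scale: Bench scale platform, fixed to the bench, grey with a steel pan, 240 x 260 x 45 mm (x, y, z); origin at the centre of its underside.
- console: Grey scale console, fixed, 170 mm deep (x), 240 mm wide (y), 171 mm high; origin at the centre of its underside, front = -x side. A black keypad slopes up from the front towards +x at 35 degrees to the horizontal: outward normal (-0.574, 0, 0.819) in its frame. Three keys in one row on it, at y = -70, 0 and 70 mm (any order), x = -30, z = 65 mm.
- hood_edge (a point): Middle of the front lower edge of the console's clear plastic dust hood with a yellow front edge (6 mm thick, 165 mm above the bench, full width; it covers all from here to the console's back, half of the keys too). A gripper held upright strikes it over the keys; tilted 25 to 50 degrees along the keypad's normal it clears it. Axes as the console's.
- key_green_face (a point): Centre of the green membrane key's face: 42 mm wide (y), 34 mm up the slope, 4 mm proud of the keypad. Axes as the console's: it is pressed along (0.574, 0, -0.819) in this frame. It registers while the fingers push it with more than 4 N for half a second; more than 30 N damages it, so come down on it slowly (5 mm/s).
- key_green (a joint): Travel of the green key into the keypad, in m: 0 free, 0.0025 fully down (spring of 4 N per mm, fully down at 10 N, then rigid).
- key_red: Red membrane key, same size and frame as the green one; do not press. Origin on the keypad under its centre.
- key_blue: Blue membrane key, same size and frame as the green one; do not press. Origin on the keypad under its centre.
- mallet: Beech mallet lying on the bench: head 75 x 130 x 70 mm, centre 270 mm along +x of the origin, which is at the end of the handle (28 mm thick). Leave it.
- chisel_a: Chisel lying on the bench, 250 mm long along x, 28 mm high, brown wooden handle to -x. Leave it.
- chisel_b: Chisel lying on the bench, 250 mm long along x, 28 mm high, dark wooden handle to -x. Leave it.
- plane: Iron bench plane, 220 x 60 mm, 100 mm high with its wooden handle. Leave it.
- glue: Yellow glue bottle with red cap, 60 mm across, 150 mm high. Leave it.
- tin: Steel wax tin, 60 mm across, 40 mm high. Leave it.
- offcut: Brown wood offcut, 110 x 60 x 30 mm. Leave it.
There are look-alikes about, which are no part of the job. Of the things shaped like the casting, the dark steel one is meant.

How it is judged:
By the outcome, as a careful person would: the job done as asked, in the order asked, and still so for the second after the job is handed in, with the robot touching nothing.
It also fails if it takes over 72 s, if anything falls off the work surface, if the arm or the gripper's body presses on something with over 40 N, if the wrist force passes 120 N, or if a joint passes its speed limit or range.

### The arm

A 7-joint arm with a two-finger parallel gripper is mounted at the origin on the work surface. World frame = base frame: x ahead of the robot, y to its left, z up, the work surface at z = 0. Lengths are in m, angles in rad, forces in N, time in s.
With the tool pointing down it reaches from about 0.35 to 0.9 m from the base axis. Payload 19.9 kg.
Tool frame: the origin (TCP) lies between the finger pads; the fingertips stand 11 mm ahead of it and the grasp point (between the pads) lies 8 mm behind it (env.tcp_to_tips is the distance from the TCP to the fingertips, in m); z points along the fingers, y is the direction in which the jaws open and shut (so a half turn about z gives the same grasp; the last joint's range is limited). The gripper opens to 85 mm and grips with 20 to 120 N. Pads are 22 mm wide; open, the fingers measure 114 mm over their backs; the gripper's body (76 mm by 85 mm) begins 54 mm behind the grasp point. The pads swing forward as they close: fully open they stand 13 mm farther back than shut.
Start: joints at [1.157, 0.417, -0.01, 1.614, 0.005, 1.111, -0.053], TCP at [0.227, -0.582, 0.242] pointing down, gripper open.
Joint ranges: [-2.81, 2.81], [-0.39, 2.02], [-1.27, 1.25], [0.06, 2.57], [-1.19, 4.33], [0.19, 2], [-2.82, 2.82]. Speed limits (rad/s): [1.89, 1.89, 2.39, 2.39, 3.01, 3.01, 3.01].

### API

Orientations are given as a 3x3 rotation matrix whose columns are the frame's x, y, z axes.
In Python, from workcell import env, vision, order gives the robot as it stands. The module is installed in compiled form; this text tells all that it offers.
- The arm moves only by the tool play_rows, never from a script. Its argument "motion" is a list of rows, each an object with "dp": the shift along the tool's x, y, z in units of 40 mm (1.0 is 40 mm), a list of three; "roll": the turn about the tool's z in rad. In form: [{"dp": [tx, ty, tz], "roll": roll}, ...]. A call has exactly 8 rows; each row is the pose to reach, as a shift and turn from the pose commanded when the call began, along the tool's axes at that moment; what a row does not reach only later rows make up. A row lasts 1/12 s, in which the tool goes at most 41.7 mm and 7.16 degrees, less where a joint would pass 70% of its speed; a pose out of reach is approached as far as the arm can. A call with a gripper value outside its range is refused whole. "jaw" is the closure in counts, from 0 (fully open) to 255 (shut), set as the call begins (left out, the last holds). The fingers move at their own pace and stop on an object; the grip force is fixed at half the most. Time passes only in rows, so rows that repeat a pose let the fingers close, or fill a call up. It gives the time, the measured TCP pose, the force and the opening at its end, in the units of the state.
- env.get_obs(): the state, without advancing time (a new reading comes with each control period).
- vision.capture(name): name is "side" or "top" or "wrist"; returns a dict with "image" (400x640x3 uint8, blue, green, red), "mtx" (3x3 intrinsics, pixels), "rvec" (rotation vector, rad) and "tvec" (3), from world to camera coordinates, as OpenCV has them. Camera axes: x right, y down, z forward; pixel columns grow to the right and rows downward; lengths in m; the calibration is good to about 2 mm. A picture is of the moment at which its call begins. There is no depth.
- order.finish_job(): hands the job in, once; it reports no verdict.
The state is a dict: "t": time; "q": joint angles; "dq": joint speeds; "joint_efforts": joint torques, N m; "tcp_pos": TCP position; "eef_rot": TCP orientation; "ft_force": force on the tool from outside, world axes, zero at the start; "ft_torque": the same for the moment, N m; "width": finger opening in m.
Only numpy, scipy, OpenCV 4.12 (cv2) and the standard library are available. Lean on these libraries where they do the work, as an engineer would, in place of code of your own. Each camera call takes 0.05 s, during which the arm holds its last target.

## Working session

There is one attempt and no reset: what is moved stays moved. The work goes in short steps, Python scripts to look and compute and a tool call to move; the robot and the scene stay as the last step left them, time stands still between calls to the robot, and variables do not carry over. Pictures are saved under pics/ and viewed, and the job is handed in when it is done.

Besides the shell and the picture viewer there is one more tool, called after "Emit:" as name(argument=value, ...), one argument or row to a line, values as JSON. play_rows: Moves the arm, as the interface text tells. Its arguments: {"type":"object","properties":{"motion":{"type":"array"},"jaw":{"type":"number"}},"required":["motion"]}

```bash
mkdir -p pics; ls; python3 - <<'E'
from workcell import env, vision, order
import cv2
o=env.get_obs()
for k in o: print(k,o[k])
print(env.tcp_to_tips)
for n in ["side","top","wrist"]:
    c=vision.capture(n); cv2.imwrite(f"pics/{n}0.png",c["image"]); print(n,c["mtx"].tolist(),c["rvec"].ravel(),c["tvec"].ravel())
E
```

```text
pics
t 0.0
q [ 1.15752321  0.41798072 -0.01032361  1.61418277  0.00468027  1.11070385
 -0.05299366]
dq [-1.28993653e-03 -1.43803985e-03  1.28982761e-03 -1.22969013e-03
 -5.05968834e-06 -5.05781411e-04  2.25583952e-04]
joint_efforts [-2.39080991e-04 -8.64435697e+01  6.78764451e-01 -4.34896231e+01
  1.90660288e-02  7.61086761e-03  8.51888075e-06]
tcp_pos [ 0.22692528 -0.58198202  0.24165234]
eef_rot [[ 9.31675707e-01  3.63290670e-01 -5.15865380e-04]
 [ 3.63291030e-01 -9.31675013e-01  1.13919969e-03]
 [-6.67582651e-05 -1.24877394e-03 -9.99999218e-01]]
ft_force [-0.15345573 -0.04005659  0.29950942]
ft_torque [ 0.04460984  0.03059455 -0.05509371]
width 0.08539441145318521
0.011
side [[408.188625514399, 0.0, 318.39320046187225], [0.0, 408.188625514399, 204.35258183488273], [0.0, 0.0, 1.0]] [ 0.79569564 -2.65344307  0.96348636] [0.37841999 0.37009382 1.29954043]
top [[411.7229150326929, 0.0, 315.0930950735309], [0.0, 411.7229150326929, 200.26493759853005], [0.0, 0.0, 1.0]] [ 2.16564672 -2.19143511  0.10941635] [-0.09823151  0.52861329  1.2300821 ]
wrist [[354.7610709602993, 0.0, 316.9066038534682], [0.0, 354.7610709602993, 197.92087280329088], [0.0, 0.0, 1.0]] [-2.37184058  1.62120505  0.25721083] [-0.62443488 -0.03956815  0.38060329]
```

View pics/side0.png

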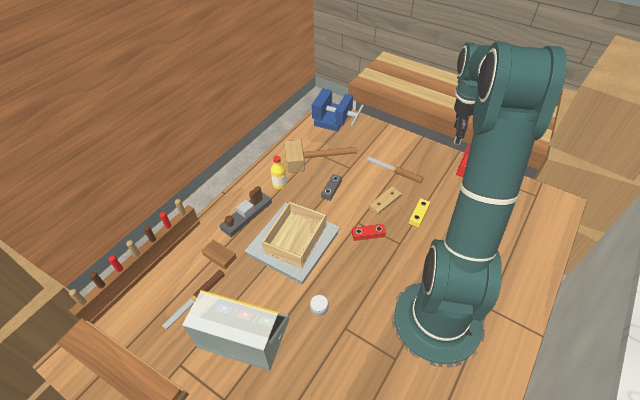

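View pics/top0.png

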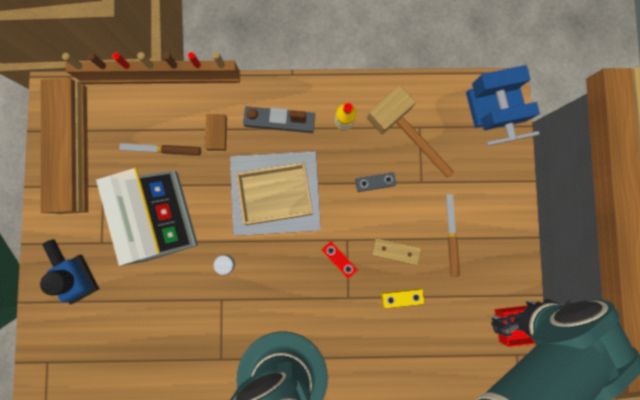

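View pics/wrist0.png

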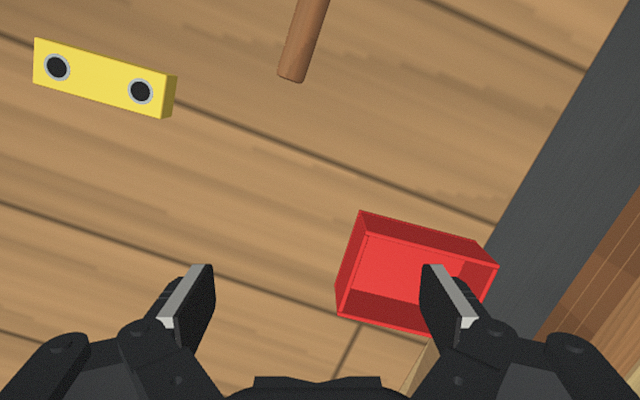

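Candidates shaped like the casting: dark grey bar at top (376,182), red at (339,259), yellow at (403,298). The dark grey one fits "dark iron". The beech board is at top (397,251), the console at (148,215) with its green key at (170,235), and the box on the scale at (275,193). I'll confirm with crops.

```bash
python3 - <<'E'
import cv2, numpy as np
t=cv2.imread("pics/top0.png"); s=cv2.imread("pics/side0.png")
def crop(im,x,y,w,h,f): return cv2.resize(im[y:y+h,x:x+w],None,fx=f,fy=f,interpolation=cv2.INTER_CUBIC)
a=crop(t,340,155,100,75,6);b=crop(t,360,225,75,50,6)
cv2.imwrite("pics/c1.png",crop(t,330,160,100,110,5))
cv2.imwrite("pics/c2.png",crop(s,310,165,100,60,8))
cv2.imwrite("pics/c3.png",crop(t,90,160,110,110,5))
cv2.imwrite("pics/c4.png",crop(t,225,145,100,95,6))
cv2.imwrite("pics/c5.png",crop(s,240,190,105,95,6))
cv2.imwrite("pics/c6.png",crop(s,175,280,125,95,6))
E
```

```text
(no output)
```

View pics/c1.png

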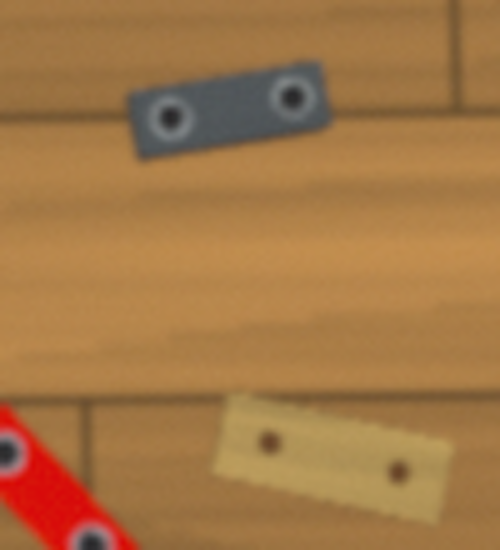

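View pics/c2.png

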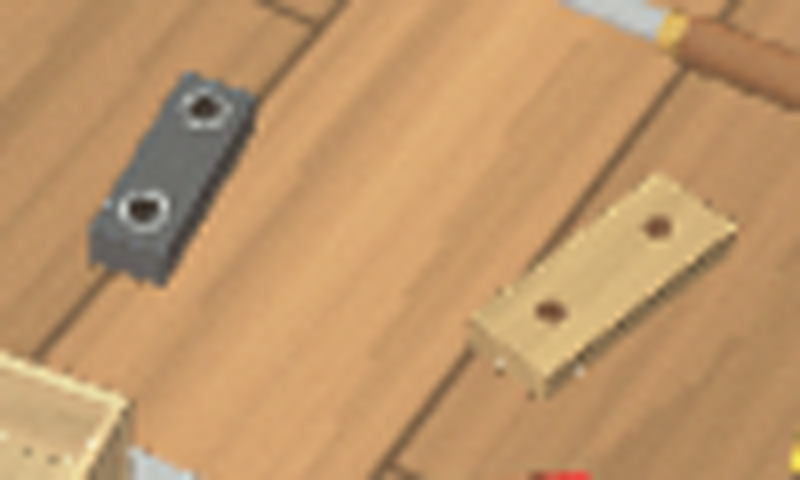

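View pics/c3.png

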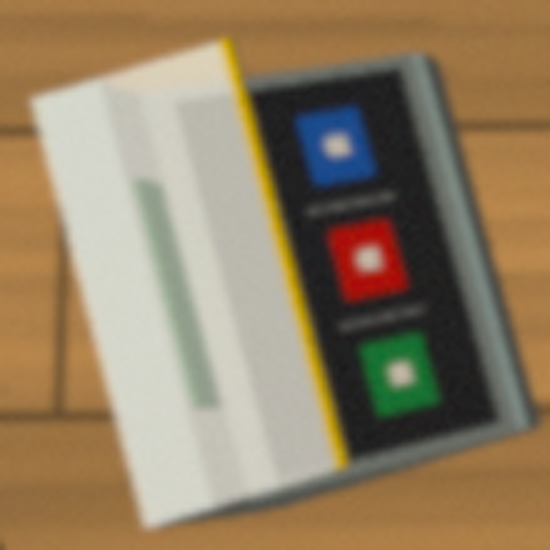

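View pics/c4.png

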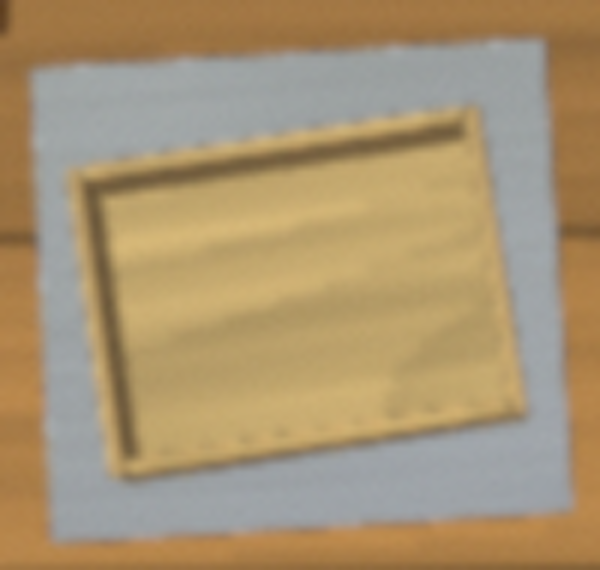

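View pics/c5.png

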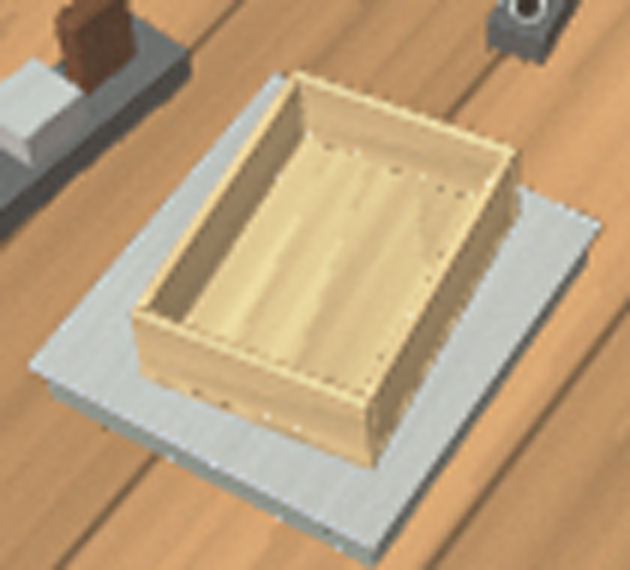

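View pics/c6.png

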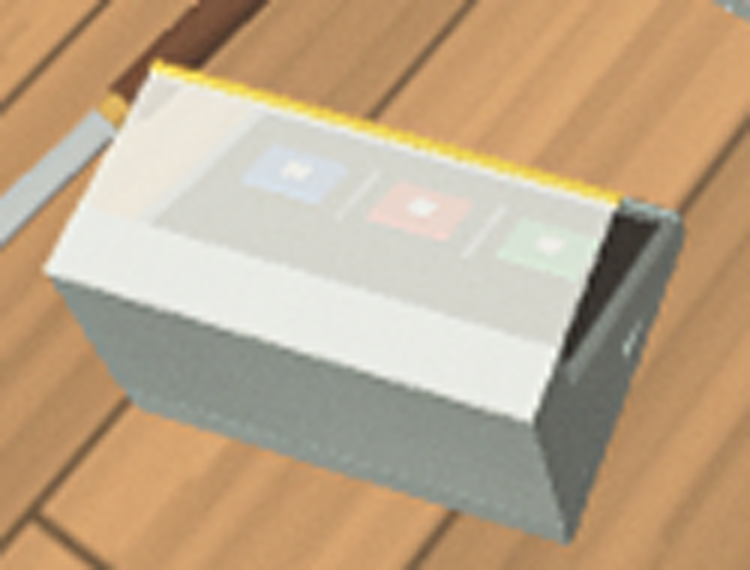

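```bash
cat > h.py <<'E'
import cv2, numpy as np
from workcell import env, vision, order
def cam(c):
    R=cv2.Rodrigues(np.array(c["rvec"],float))[0]; return np.array(c["mtx"]),R,np.array(c["tvec"],float).reshape(3)
def tri(c1,p1,c2,p2):
    P=[]
    for c in (c1,c2):
        K,R,t=cam(c); P.append(K@np.c_[R,t])
    X=cv2.triangulatePoints(P[0],P[1],np.array(p1,float).reshape(2,1),np.array(p2,float).reshape(2,1)).ravel(); X=X[:3]/X[3]
    e=[]
    for M,p in zip(P,(p1,p2)):
        h=M@np.r_[X,1]; e.append(np.linalg.norm(h[:2]/h[2]-p))
    return X,max(e)
def onplane(c,p,z):
    K,R,t=cam(c); d=R.T@np.linalg.inv(K)@np.r_[p,1]; o=-R.T@t
    return o+d*(z-o[2])/d[2]
def proj(c,X):
    K,R,t=cam(c); h=K@(R@np.asarray(X,float)+t); return h[:2]/h[2]
def save(n,f,c): cv2.imwrite(f,c["image"])
E
python3 - <<'E'
from h import *
np.set_printoptions(precision=4,suppress=True)
T=vision.capture("top");S=vision.capture("side")
f=lambda p,o,k:(np.array(p)+.5)/k-.5+np.array(o)
L=[("cast+y",(172,118),(330,160),5,(144,209),(310,165),8),("cast-y",(292,97),(330,160),5,(204,107),(310,165),8),
("cov+y",(269,442),(330,160),5,(550,312),(310,165),8),("cov-y",(399,472),(330,160),5,(657,227),(310,165),8)]
for n,a,b in (("box++",(70,172),(137,315)),("box+-",(478,107),(292,75)),("box--",(525,413),(518,152)),("box-+",(118,478),(372,405))): L.append((n,a,(225,145),6,b,(240,190),6))
for n,a,b in (("green",(400,373),(549,245)),("red",(369,260),(422,208)),("blue",(338,146),(297,171)),("hood1",(228,40),(157,65)),("hood2",(342,466),(618,201))): L.append((n,a,(90,160),5,b,(175,280),6))
for n,a,o,k,b,o2,k2 in L:
    X,e=tri(T,f(a,o,k),S,f(b,o2,k2)); print(n,X,"err",round(e,2))
E
```

```text
cast+y [ 0.5779 -0.2536  0.0317] err 0.26
cast-y [ 0.5893 -0.3269  0.0342] err 0.13
cov+y [ 0.3804 -0.3088  0.0255] err 0.01
cov-y [ 0.3618 -0.3866  0.0257] err 0.16
box++ [0.5993 0.1202 0.1092] err 0.15
box+- [ 0.6313 -0.073   0.1051] err 0.64
box-- [ 0.4829 -0.0944  0.1096] err 0.25
box-+ [0.4541 0.097  0.1102] err 0.05
green [0.4295 0.32   0.0708] err 0.2
red [0.4958 0.3397 0.0704] err 0.3
blue [0.5631 0.3594 0.0699] err 0.28
hood1 [0.6085 0.3818 0.1712] err 0.19
hood2 [0.3791 0.3151 0.1713] err 0.1
```

The crops confirm the dark grey bar as the casting and the pale board with two brown holes as the cover. The measured heights fit the text, with a bias of about +3 mm. Moving toward the casting.

```bash
cat >> h.py <<'E'
np.set_printoptions(precision=4,suppress=True)
def plan(target,yaw_y=None):
    """shift/roll for TCP target; yaw_y = world heading (deg) wanted for tool y"""
    o=env.get_obs(); R=np.array(o["eef_rot"]); p=np.array(o["tcp_pos"])
    d=R.T@(np.array(target)-p)/0.04
    r=0
    if yaw_y is not None:
        h=np.degrees(np.arctan2(R[1,1],R[0,1])); dw=(yaw_y-h+90)%180-90; r=-np.radians(dw)
    print("t",o["t"],"p",p,"z",R[:,2],"w",o["width"],"F",np.array(o["ft_force"]),"q",np.array(o["q"]))
    print("dp",d,"roll",round(r,4))
E
python3 -c "
from h import *
plan((0.5836,-0.2903,0.2417),8.8)"
```

```text
t 0.25 p [ 0.227  -0.5821  0.242 ] z [-0.0003  0.0005 -1.    ] w 0.08542522459655295 F [ 0.1756 -0.0284 -0.9663] q [ 1.1575  0.4177 -0.0103  1.6138  0.0047  1.1107 -0.053 ]
dp [10.9564 -3.5588  0.0085] roll -1.3526
```

Emit:
play_rows(
  motion=[
    {"dp": [0.9,-0.3,0],"roll": -0.11},
    {"dp": [1.9,-0.6,0],"roll": -0.23},
    {"dp": [2.9,-0.92,0],"roll": -0.35},
    {"dp": [3.9,-1.25,0],"roll": -0.47},
    {"dp": [4.9,-1.57,0],"roll": -0.59},
    {"dp": [5.9,-1.9,0],"roll": -0.71},
    {"dp": [6.9,-2.2,0],"roll": -0.83},
    {"dp": [7.8,-2.5,0],"roll": -0.95},
  ],
)

```text
t: 0.92
tcp_pos: [0.4829, -0.3741, 0.2424]
eef_rot: [[0.241, 0.971, 0.0], [0.971, -0.241, -0.0], [0.0, 0.0, -1.0]]
ft_force: [-0.2, -0.6, -0.1]
width: 0.0856
```

```bash
python3 -c "
from h import *
plan((0.5836,-0.2903,0.18),8.8)"
```

```text
t 0.9167 p [ 0.4829 -0.3741  0.2424] z [ 0.0002 -0.     -1.    ] w 0.08556030918770424 F [-0.1527 -0.6376 -0.1197] q [ 0.8416  0.4086 -0.3053  1.6424  0.1336  1.1109  0.2576]
dp [2.6384 1.9386 1.561 ] roll -0.3965
```

Emit:
play_rows(
  motion=[
    {"dp": [0.5,0.35,0.2],"roll": -0.07},
    {"dp": [1.1,0.8,0.5],"roll": -0.16},
    {"dp": [1.7,1.25,0.9],"roll": -0.26},
    {"dp": [2.2,1.6,1.2],"roll": -0.34},
    {"dp": [2.5,1.85,1.45],"roll": -0.38},
    {"dp": [2.64,1.94,1.56],"roll": -0.3965},
    {"dp": [2.64,1.94,1.56],"roll": -0.3965},
    {"dp": [2.64,1.94,1.56],"roll": -0.3965},
  ],
)

```text
t: 1.58
tcp_pos: [0.582, -0.2937, 0.18]
eef_rot: [[-0.144, 0.99, -0.001], [0.99, 0.144, -0.0], [-0.0, -0.001, -1.0]]
ft_force: [-0.2, -1.2, -0.3]
width: 0.0856
```

```bash
python3 -c "
from h import *
plan((0.5836,-0.2903,0.014),8.8)
c=vision.capture('wrist'); save(0,'pics/w1.png',c); np.savez('pics/w1.npz',**{k:c[k] for k in ('mtx','rvec','tvec')})
for p in ((0.5779,-.2536,.028),(.5893,-.3269,.028)): print(proj(c,p))"
```

```text
t 1.5833 p [ 0.582  -0.2937  0.18  ] z [-0.0005 -0.0004 -1.    ] w 0.08556374206247423 F [-0.2321 -1.1871 -0.2614] q [ 0.6993  0.555  -0.3922  1.5877  0.2356  1.0461  0.3861]
dp [0.0792 0.0549 4.1507] roll -0.0089
[318.766  134.2483]
[319.4954 221.1823]
```

View pics/w1.png

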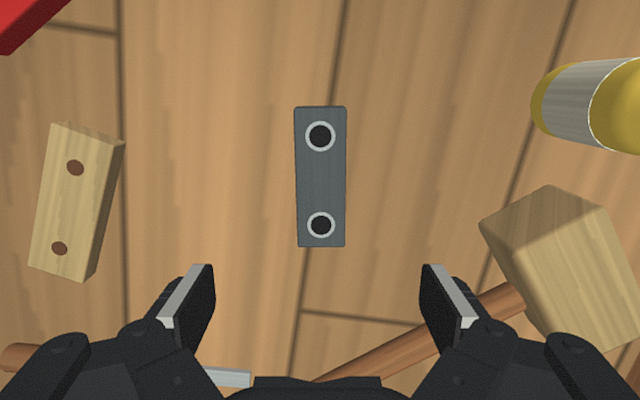

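Wrist view shows the casting centred at about (320,180), with its holes at (320,136) and (320,225).

```bash
python3 -c "
from h import *
c=dict(np.load('pics/w1.npz'))
a=onplane(c,(320.3,136),.028);b=onplane(c,(320.5,225),.028);print(a,b,(a+b)/2,np.degrees(np.arctan2(*(a-b)[[1,0]])))
m=(a+b)/2
plan((m[0],m[1],0.014),8.8)
for p in ((76,167),(59,248)): print(onplane(c,p,.022))
"
```

```text
[ 0.5793 -0.2548  0.028 ] [ 0.5907 -0.3303  0.028 ] [ 0.585  -0.2925  0.028 ] 98.56186228371284
t 1.6333 p [ 0.5818 -0.2942  0.1805] z [-0.    -0.001 -1.   ] w 0.08518135878609899 F [-0.2544 -0.027   0.6233] q [ 0.6998  0.5543 -0.3921  1.5877  0.2356  1.0461  0.3862]
dp [0.033  0.0844 4.1614] roll -0.0095
[ 0.3813 -0.3105  0.022 ]
[ 0.3614 -0.3887  0.022 ]
```

Emit:
play_rows(
  motion=[
    {"dp": [0.03,0.07,0.4],"roll": -0.009},
    {"dp": [0.05,0.07,1.1],"roll": -0.009},
    {"dp": [0.05,0.07,1.9],"roll": -0.009},
    {"dp": [0.05,0.07,2.7],"roll": -0.009},
    {"dp": [0.05,0.07,3.4],"roll": -0.009},
    {"dp": [0.05,0.07,3.9],"roll": -0.009},
    {"dp": [0.05,0.07,4.1],"roll": -0.009},
    {"dp": [0.05,0.07,4.15],"roll": -0.009},
  ],
)

```text
t: 2.3
tcp_pos: [0.584, -0.2912, 0.0132]
eef_rot: [[-0.154, 0.988, -0.002], [0.988, 0.154, 0.0], [0.0, -0.002, -1.0]]
ft_force: [-0.5, -0.6, 0.5]
width: 0.0855
```

Emit:
play_rows(
  motion=[
    {"dp": [0,0,0],"roll": 0},
    {"dp": [0,0,0],"roll": 0},
    {"dp": [0,0,0],"roll": 0},
    {"dp": [0,0,0],"roll": 0},
    {"dp": [0,0,0],"roll": 0},
    {"dp": [0,0,0],"roll": 0},
    {"dp": [0,0,0],"roll": 0},
    {"dp": [0,0,0],"roll": 0},
  ],
  jaw=255,
)

```text
t: 2.97
tcp_pos: [0.5857, -0.2907, 0.0154]
eef_rot: [[-0.156, 0.988, 0.001], [0.988, 0.156, -0.001], [-0.001, 0.001, -1.0]]
ft_force: [-2.8, 1.4, 11.3]
width: 0.0409
```

```bash
python3 -c "
from h import *
plan((.585,-.2925,.2),8.8)"
```

```text
t 2.9667 p [ 0.5857 -0.2907  0.0154] z [ 0.0014 -0.0011 -1.    ] w 0.04091752672730325 F [-2.8475  1.4059 11.2688] q [ 0.6491  0.7631 -0.3316  1.6595  0.3289  0.7727  0.3221]
dp [-0.0487 -0.018  -4.6145] roll 0.0026
```

Emit:
play_rows(
  motion=[
    {"dp": [0,0,-0.1],"roll": 0},
    {"dp": [0,0,-0.4],"roll": 0},
    {"dp": [0,0,-0.9],"roll": 0},
    {"dp": [0,0,-1.6],"roll": 0},
    {"dp": [0.2,0,-2.4],"roll": 0},
    {"dp": [0.6,0,-3.2],"roll": 0},
    {"dp": [1.2,0,-3.9],"roll": 0},
    {"dp": [2.0,0,-4.3],"roll": 0},
  ],
)

```text
t: 3.63
tcp_pos: [0.573, -0.2122, 0.1898]
eef_rot: [[-0.153, 0.988, 0.003], [0.988, 0.153, -0.002], [-0.003, 0.003, -1.0]]
ft_force: [1.5, 0.8, -6.9]
width: 0.041
```

```bash
python3 -c "
from h import *
plan((.542,.0127,.185),8.8)"
```

```text
t 3.6333 p [ 0.573  -0.2122  0.1898] z [ 0.0031 -0.0021 -1.    ] w 0.0410020551685215 F [ 1.4627  0.8373 -6.9169] q [ 0.623   0.4762 -0.4225  1.6919  0.2242  1.0178  0.2782]
dp [5.6744 0.0969 0.1061] roll 0.0003
```

Emit:
play_rows(
  motion=[
    {"dp": [0.8,0.02,0],"roll": 0},
    {"dp": [1.7,0.04,0],"roll": 0},
    {"dp": [2.6,0.05,0],"roll": 0},
    {"dp": [3.5,0.06,0],"roll": 0},
    {"dp": [4.4,0.08,0],"roll": 0},
    {"dp": [5.1,0.09,0],"roll": 0},
    {"dp": [5.5,0.1,0],"roll": 0},
    {"dp": [5.67,0.1,0],"roll": 0},
  ],
)

```text
t: 4.3
tcp_pos: [0.5405, 0.0167, 0.1868]
eef_rot: [[-0.16, 0.987, 0.0], [0.987, 0.16, 0.0], [0.0, 0.0, -1.0]]
ft_force: [-0.7, 0.2, -7.8]
width: 0.0408
```

```bash
python3 -c "
from h import *
c=vision.capture('wrist'); save(0,'pics/w2.png',c); np.savez('pics/w2.npz',**{k:c[k] for k in ('mtx','rvec','tvec')})
plan((.542,.0127,.068),8.8)
"
```

```text
t 4.35 p [0.5406 0.0165 0.1867] z [ 0.0003  0.0005 -1.    ] w 0.040792259035385706 F [-0.8853  1.8657 -7.1819] q [ 0.3304  0.3731 -0.51    1.8654  0.2187  0.9581 -0.1167]
dp [-0.1001  0.019   2.9671] roll 0.0065
```

View pics/w2.png

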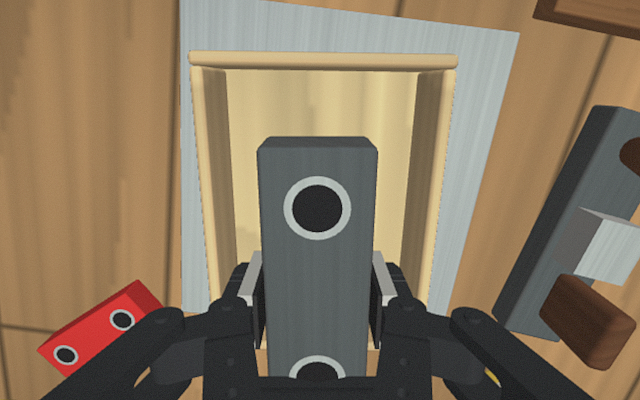

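```bash
python3 -c "
from h import *
c=dict(np.load('pics/w2.npz'))
a=onplane(c,(190,53),.110);b=onplane(c,(457,53),.110);print(a,b,np.linalg.norm(a-b))
u=(b-a)/np.linalg.norm(b-a); ang=np.degrees(np.arctan2(u[1],u[0]));print('y heading',ang)
l=np.array([u[1],-u[0],0]); print('box centre',(a+b)/2+0.1*l)
z=.1867-.0145+.028
h1=onplane(c,(318,208),z);h2=onplane(c,(316.5,379),z);print(h1,h2,np.linalg.norm(h1-h2),(h1+h2)/2)
"
```

```text
[0.4574 0.0992 0.11  ] [0.6013 0.1224 0.11  ] 0.14577317454995659
y heading 9.169002591216953
box centre [0.5453 0.0121 0.11  ]
[0.5353 0.0532 0.2002] [ 0.5469 -0.022   0.2002] 0.07614267595008553 [0.5411 0.0156 0.2002]
```

Emit:
play_rows(
  motion=[
    {"dp": [-0.05,0.03,0.2],"roll": 0.006},
    {"dp": [-0.1,0.03,0.6],"roll": 0.006},
    {"dp": [-0.1,0.03,1.1],"roll": 0.006},
    {"dp": [-0.1,0.03,1.6],"roll": 0.006},
    {"dp": [-0.1,0.03,2.1],"roll": 0.006},
    {"dp": [-0.1,0.03,2.45],"roll": 0.006},
    {"dp": [-0.1,0.03,2.65],"roll": 0.006},
    {"dp": [-0.1,0.03,2.72],"roll": 0.006},
  ],
)

```text
t: 5.02
tcp_pos: [0.5425, 0.0083, 0.0756]
eef_rot: [[-0.148, 0.989, -0.002], [0.989, 0.148, -0.0], [0.0, -0.002, -1.0]]
ft_force: [0.7, 0.3, -7.7]
width: 0.0407
```

Emit:
play_rows(
  motion=[
    {"dp": [0,0,0.02],"roll": 0},
    {"dp": [0,0,0.05],"roll": 0},
    {"dp": [0,0,0.08],"roll": 0},
    {"dp": [0,0,0.1],"roll": 0},
    {"dp": [0,0,0.12],"roll": 0},
    {"dp": [0,0,0.14],"roll": 0},
    {"dp": [0,0,0.16],"roll": 0},
    {"dp": [0,0,0.18],"roll": 0},
  ],
)

```text
t: 5.68
tcp_pos: [0.5431, 0.0098, 0.0699]
eef_rot: [[-0.15, 0.989, 0.0], [0.989, 0.15, 0.0], [0.0, 0.0, -1.0]]
ft_force: [-0.6, 0.4, -7.6]
width: 0.0408
```

Emit:
play_rows(
  motion=[
    {"dp": [0,0,0.01],"roll": 0},
    {"dp": [0,0,0.02],"roll": 0},
    {"dp": [0,0,0.03],"roll": 0},
    {"dp": [0,0,0.04],"roll": 0},
    {"dp": [0,0,0.05],"roll": 0},
    {"dp": [0,0,0.06],"roll": 0},
    {"dp": [0,0,0.06],"roll": 0},
    {"dp": [0,0,0.06],"roll": 0},
  ],
)

```text
t: 6.35
tcp_pos: [0.5431, 0.0098, 0.0684]
eef_rot: [[-0.15, 0.989, 0.0], [0.989, 0.15, -0.001], [-0.001, 0.0, -1.0]]
ft_force: [-9.6, -0.3, 15.2]
width: 0.0405
```

Emit:
play_rows(
  motion=[
    {"dp": [0,0,-0.02],"roll": 0},
    {"dp": [0,0,-0.02],"roll": 0},
    {"dp": [0,0,-0.02],"roll": 0},
    {"dp": [0,0,-0.02],"roll": 0},
    {"dp": [0,0,-0.1],"roll": 0},
    {"dp": [0,0,-0.3],"roll": 0},
    {"dp": [0,0,-0.8],"roll": 0},
    {"dp": [0,0,-1.6],"roll": 0},
  ],
  jaw=70,
)

```text
t: 7.02
tcp_pos: [0.5418, 0.0098, 0.1308]
eef_rot: [[-0.15, 0.989, -0.004], [0.989, 0.15, 0.0], [0.001, -0.004, -1.0]]
ft_force: [0.8, -0.9, 0.5]
width: 0.0621
```

Emit:
play_rows(
  motion=[
    {"dp": [0,0,-0.9],"roll": 0},
    {"dp": [0,0,-1.8],"roll": 0},
    {"dp": [0,0,-2.5],"roll": 0},
    {"dp": [0,0,-2.8],"roll": 0},
    {"dp": [-0.2,0,-3.0],"roll": 0.03},
    {"dp": [-0.8,0,-3.0],"roll": 0.08},
    {"dp": [-1.6,-0.3,-3.0],"roll": 0.14},
    {"dp": [-2.4,-0.8,-3.0],"roll": 0.2},
  ],
  jaw=0,
)

```text
t: 7.68
tcp_pos: [0.5258, -0.0915, 0.2504]
eef_rot: [[0.053, 0.999, -0.001], [0.999, -0.053, 0.001], [0.001, -0.001, -1.0]]
ft_force: [0.6, -1.4, -1.0]
width: 0.0857
```

```bash
python3 -c "
from h import *
c=vision.capture('wrist'); save(0,'pics/w3.png',c); np.savez('pics/w3.npz',**{k:c[k] for k in ('mtx','rvec','tvec')})
plan((.3713,-.349,.18),-13.4)
"
```

```text
t 7.7333 p [ 0.5225 -0.0994  0.25  ] z [-0.0034 -0.0019 -1.    ] w 0.08520648611878635 F [  0.4145 -10.8364   1.9057] q [ 0.4997  0.2727 -0.4387  1.8228  0.1327  1.0778 -0.0546]
dp [-6.4718 -3.3527  1.774 ] roll 0.1675
```

View pics/w3.png

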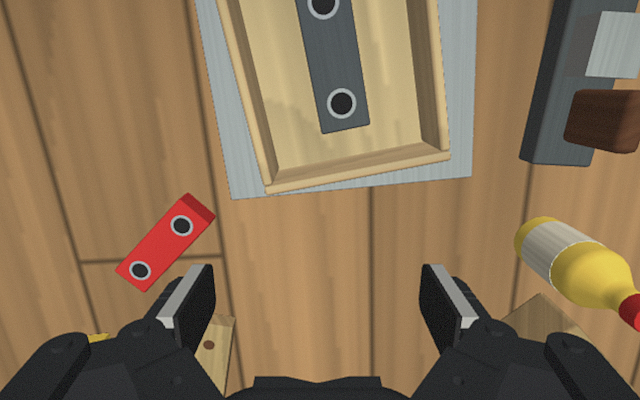

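The casting (around (332,50)) lies flat, centred and parallel in the box. Next, the cover.

Emit:
play_rows(
  motion=[
    {"dp": [-0.9,-0.46,0.2],"roll": 0.02},
    {"dp": [-1.8,-0.93,0.5],"roll": 0.05},
    {"dp": [-2.7,-1.4,0.8],"roll": 0.08},
    {"dp": [-3.6,-1.86,1.1],"roll": 0.11},
    {"dp": [-4.5,-2.33,1.4],"roll": 0.13},
    {"dp": [-5.4,-2.8,1.65],"roll": 0.15},
    {"dp": [-6.1,-3.16,1.75],"roll": 0.16},
    {"dp": [-6.47,-3.35,1.77],"roll": 0.1675},
  ],
)

```text
t: 8.4
tcp_pos: [0.3747, -0.3457, 0.1785]
eef_rot: [[0.223, 0.975, -0.004], [0.975, -0.223, 0.001], [0.0, -0.004, -1.0]]
ft_force: [-0.0, -0.3, -0.7]
width: 0.0854
```

```bash
python3 -c "
from h import *
c=vision.capture('wrist'); save(0,'pics/w4.png',c); np.savez('pics/w4.npz',**{k:c[k] for k in ('mtx','rvec','tvec')})
plan((.3713,-.349,.012),-13.4)
"
```

```text
t 8.45 p [ 0.3741 -0.3471  0.1788] z [-0.0035  0.0007 -1.    ] w 0.08535071049644023 F [-2.5226 -3.4063 -0.4701] q [ 0.8989  0.3017 -0.2492  1.9491  0.0954  0.905   0.3742]
dp [-0.0614 -0.0436  4.1708] roll 0.007
```

View pics/w4.png

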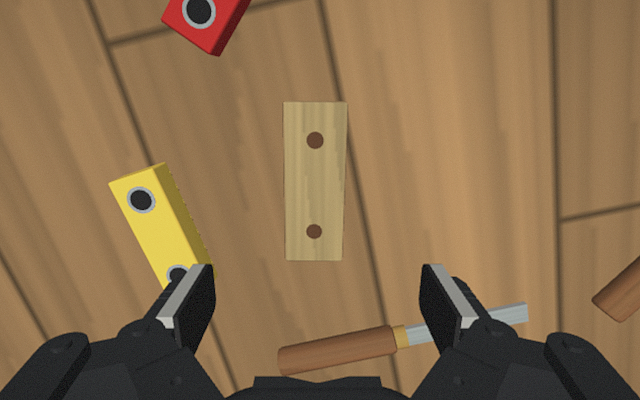

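```bash
python3 -c "
from h import *
c=dict(np.load('pics/w4.npz'))
a=onplane(c,(315,140),.022);b=onplane(c,(314,231.5),.022);print(a,b,(a+b)/2,np.degrees(np.arctan2(*(a-b)[[1,0]])))
m=(a+b)/2
plan((m[0],m[1],0.012),-13.4)
"
```

```text
[ 0.3808 -0.311   0.022 ] [ 0.3619 -0.3892  0.022 ] [ 0.3714 -0.3501  0.022 ] 76.37953252834359
t 8.45 p [ 0.3741 -0.3471  0.1788] z [-0.0035  0.0007 -1.    ] w 0.08535071049644023 F [-2.5226 -3.4063 -0.4701] q [ 0.8989  0.3017 -0.2492  1.9491  0.0954  0.905   0.3742]
dp [-0.0868 -0.0362  4.1708] roll 0.007
```

Emit:
play_rows(
  motion=[
    {"dp": [-0.08,-0.04,0.4],"roll": 0.008},
    {"dp": [-0.08,-0.04,1.1],"roll": 0.008},
    {"dp": [-0.08,-0.04,1.9],"roll": 0.008},
    {"dp": [-0.08,-0.04,2.7],"roll": 0.008},
    {"dp": [-0.08,-0.04,3.4],"roll": 0.008},
    {"dp": [-0.08,-0.04,3.9],"roll": 0.008},
    {"dp": [-0.08,-0.04,4.1],"roll": 0.008},
    {"dp": [-0.08,-0.04,4.14],"roll": 0.008},
  ],
)

```text
t: 9.12
tcp_pos: [0.3756, -0.344, 0.0132]
eef_rot: [[0.224, 0.975, -0.003], [0.975, -0.224, 0.002], [0.002, -0.003, -1.0]]
ft_force: [-0.5, 0.8, -0.8]
width: 0.0854
```

Emit:
play_rows(
  motion=[
    {"dp": [0,0,0],"roll": 0},
    {"dp": [0,0,0],"roll": 0},
    {"dp": [0,0,0],"roll": 0},
    {"dp": [0,0,0],"roll": 0},
    {"dp": [0,0,0],"roll": 0},
    {"dp": [0,0,0],"roll": 0},
    {"dp": [0,0,0],"roll": 0},
    {"dp": [0,0,0],"roll": 0},
  ],
  jaw=255,
)

```text
t: 9.78
tcp_pos: [0.3773, -0.3452, 0.0165]
eef_rot: [[0.224, 0.975, 0.001], [0.975, -0.224, -0.001], [-0.001, 0.001, -1.0]]
ft_force: [-3.0, 1.0, 10.1]
width: 0.0506
```

Emit:
play_rows(
  motion=[
    {"dp": [0,0,-0.1],"roll": 0},
    {"dp": [0,0,-0.5],"roll": 0},
    {"dp": [0,0,-1.2],"roll": 0},
    {"dp": [0,0,-2.0],"roll": 0},
    {"dp": [0.2,0.1,-2.9],"roll": 0},
    {"dp": [0.7,0.4,-3.7],"roll": 0},
    {"dp": [1.4,0.7,-4.4],"roll": 0},
    {"dp": [2.2,1.1,-4.8],"roll": 0},
  ],
)

```text
t: 10.45
tcp_pos: [0.4399, -0.269, 0.2113]
eef_rot: [[0.226, 0.974, 0.003], [0.974, -0.226, -0.003], [-0.002, 0.004, -1.0]]
ft_force: [2.4, -1.2, -1.1]
width: 0.0505
```

```bash
python3 -c "
from h import *
plan((.542,.010,.19),8.7)
"
```

```text
t 10.45 p [ 0.4399 -0.269   0.2113] z [ 0.0033 -0.0031 -1.    ] w 0.05045237794535524 F [ 2.3946 -1.2041 -1.1257] q [ 0.7506  0.2696 -0.3057  1.9104  0.0988  0.9715  0.1721]
dp [7.3725 0.9096 0.5199] roll -0.3794
```

Emit:
play_rows(
  motion=[
    {"dp": [0.7,0.08,0.03],"roll": -0.03},
    {"dp": [1.6,0.2,0.1],"roll": -0.08},
    {"dp": [2.6,0.32,0.2],"roll": -0.14},
    {"dp": [3.6,0.44,0.25],"roll": -0.2},
    {"dp": [4.6,0.57,0.3],"roll": -0.26},
    {"dp": [5.6,0.7,0.4],"roll": -0.31},
    {"dp": [6.5,0.8,0.5],"roll": -0.35},
    {"dp": [7.2,0.88,0.52],"roll": -0.379},
  ],
)

```text
t: 11.12
tcp_pos: [0.5383, 0.0074, 0.1868]
eef_rot: [[-0.157, 0.988, 0.001], [0.988, 0.157, 0.0], [0.0, 0.001, -1.0]]
ft_force: [-0.2, -0.4, -1.5]
width: 0.0505
```

Emit:
play_rows(
  motion=[
    {"dp": [0.28,0,0],"roll": 0},
    {"dp": [0.28,0,0],"roll": 0},
    {"dp": [0.28,0,0],"roll": 0},
    {"dp": [0.28,0,0],"roll": 0},
    {"dp": [0.28,0,0],"roll": 0},
    {"dp": [0.28,0,0],"roll": 0},
    {"dp": [0.28,0,0],"roll": 0},
    {"dp": [0.28,0,0],"roll": 0},
  ],
)

```text
t: 11.78
tcp_pos: [0.5363, 0.0148, 0.1863]
eef_rot: [[-0.153, 0.988, 0.0], [0.988, 0.153, -0.0], [-0.0, -0.0, -1.0]]
ft_force: [0.0, -0.1, -2.2]
width: 0.0506
```

```bash
python3 -c "
from h import *
c=vision.capture('wrist'); save(0,'pics/w5.png',c); np.savez('pics/w5.npz',**{k:c[k] for k in ('mtx','rvec','tvec')})
plan((.542,.015,.0975),8.7)
"
```

```text
t 11.8333 p [0.5363 0.015  0.1863] z [ 0. -0. -1.] w 0.05013893243083057 F [-0.3137 -0.2672 -1.6452] q [ 0.3291  0.3649 -0.5035  1.8761  0.2128  0.9535 -0.1172]
dp [-0.021   0.1411  2.2207] roll 0.0016
```

View pics/w5.png

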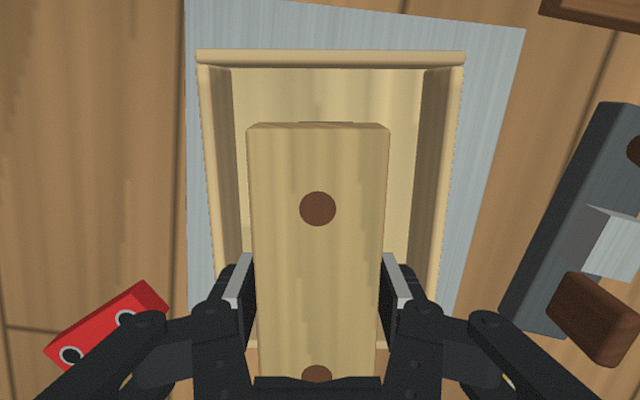

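```bash
python3 -c "
from h import *
c=dict(np.load('pics/w5.npz'))
z=.1918
a=onplane(c,(317.5,208),z);b=onplane(c,(317,375),z);print(a,b,np.linalg.norm(a-b),(a+b)/2)
d=(a-b)/np.linalg.norm(a-b); print('centre from first hole', a-.0402*d)
e=onplane(c,(318,126),z);print('edge centre',e-.07*d)
c3=dict(np.load('pics/w3.npz'))
h=onplane(c3,(341,103),.081);g=onplane(c3,(322,5),.081);print('cast',(h+g)/2,np.linalg.norm(h-g),np.degrees(np.arctan2(*(g-h)[[1,0]])))
"
```

```text
[0.5317 0.0485 0.1918] [ 0.5435 -0.0296  0.1918] 0.07902328146763468 [0.5376 0.0095 0.1918]
centre from first hole [0.5377 0.0088 0.1918]
edge centre [0.5377 0.0095 0.1918]
cast [0.5431 0.0073 0.081 ] 0.07369609119790174 99.39971204895907
```

Emit:
play_rows(
  motion=[
    {"dp": [0,0.1,0.2],"roll": 0},
    {"dp": [0,0.14,0.5],"roll": 0},
    {"dp": [0,0.14,0.9],"roll": 0},
    {"dp": [0,0.14,1.3],"roll": 0},
    {"dp": [0,0.14,1.6],"roll": 0},
    {"dp": [0,0.14,1.85],"roll": 0},
    {"dp": [0,0.14,1.95],"roll": 0},
    {"dp": [0,0.14,1.98],"roll": 0},
  ],
)

```text
t: 12.5
tcp_pos: [0.5415, 0.0163, 0.1062]
eef_rot: [[-0.154, 0.988, -0.001], [0.988, 0.154, 0.0], [0.0, -0.001, -1.0]]
ft_force: [-0.1, 0.6, -0.9]
width: 0.0503
```

Emit:
play_rows(
  motion=[
    {"dp": [0,0,0.02],"roll": 0},
    {"dp": [0,0,0.05],"roll": 0},
    {"dp": [0,0,0.08],"roll": 0},
    {"dp": [0,0,0.1],"roll": 0},
    {"dp": [0,0,0.12],"roll": 0},
    {"dp": [0,0,0.14],"roll": 0},
    {"dp": [0,0,0.16],"roll": 0},
    {"dp": [0,0,0.18],"roll": 0},
  ],
)

```text
t: 13.17
tcp_pos: [0.5419, 0.0162, 0.0999]
eef_rot: [[-0.153, 0.988, 0.0], [0.988, 0.153, 0.0], [0.0, 0.0, -1.0]]
ft_force: [0.6, -0.5, -1.7]
width: 0.0504
```

Emit:
play_rows(
  motion=[
    {"dp": [0,0,0.01],"roll": 0},
    {"dp": [0,0,0.02],"roll": 0},
    {"dp": [0,0,0.03],"roll": 0},
    {"dp": [0,0,0.04],"roll": 0},
    {"dp": [0,0,0.05],"roll": 0},
    {"dp": [0,0,0.06],"roll": 0},
    {"dp": [0,0,0.06],"roll": 0},
    {"dp": [0,0,0.06],"roll": 0},
  ],
)

```text
t: 13.83
tcp_pos: [0.5419, 0.0162, 0.0976]
eef_rot: [[-0.153, 0.988, 0.0], [0.988, 0.153, 0.0], [0.0, 0.0, -1.0]]
ft_force: [-1.1, -0.1, 1.7]
width: 0.0504
```

Emit:
play_rows(
  motion=[
    {"dp": [0,0,0],"roll": 0},
    {"dp": [0,0,0],"roll": 0},
    {"dp": [0,0,0],"roll": 0},
    {"dp": [0,0,0],"roll": 0},
    {"dp": [0,0,-0.1],"roll": 0},
    {"dp": [0,0,-0.3],"roll": 0},
    {"dp": [0,0,-0.8],"roll": 0},
    {"dp": [0,0,-1.6],"roll": 0},
  ],
  jaw=50,
)

```text
t: 14.5
tcp_pos: [0.5405, 0.0162, 0.1609]
eef_rot: [[-0.154, 0.988, -0.004], [0.988, 0.154, 0.0], [0.001, -0.004, -1.0]]
ft_force: [-0.0, -0.2, -0.4]
width: 0.0687
```

Emit:
play_rows(
  motion=[
    {"dp": [0,0,-0.9],"roll": 0},
    {"dp": [0,0,-1.8],"roll": 0},
    {"dp": [0,0,-2.6],"roll": 0},
    {"dp": [0,0,-3.2],"roll": 0},
    {"dp": [0,0,-3.5],"roll": 0},
    {"dp": [0,0,-3.6],"roll": 0},
    {"dp": [0,0,-3.6],"roll": 0},
    {"dp": [0,0,-3.6],"roll": 0},
  ],
  jaw=255,
)

```text
t: 15.17
tcp_pos: [0.5414, 0.0161, 0.3044]
eef_rot: [[-0.153, 0.988, -0.002], [0.988, 0.153, 0.0], [0.0, -0.001, -1.0]]
ft_force: [-0.7, -0.1, 0.2]
width: -0.0001
```

```bash
python3 -c "
from h import *
c=vision.capture('wrist'); save(0,'pics/w6.png',c); np.savez('pics/w6.npz',**{k:c[k] for k in ('mtx','rvec','tvec')})
plan((.43,.32,.3),8.7)
"
```

```text
t 15.2167 p [0.5413 0.0161 0.3041] z [-0.0021  0.0001 -1.    ] w 0.00023845078878997756 F [ 0.224  -0.9176 -0.3403] q [ 0.3616  0.2513 -0.532   1.7315  0.1354  1.1975 -0.0524]
dp [ 7.9352 -1.5831  0.1085] roll 0.0022
```

View pics/w6.png

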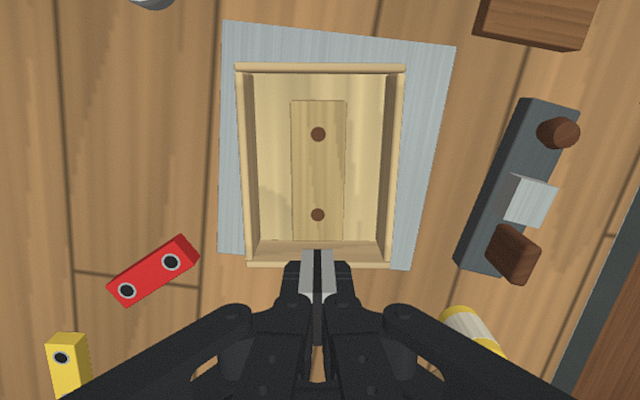

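Wrist view: the beech jaw lies flat, centred and parallel over the iron jaw (board (290..346, 100..241) inside the box).

The key press needs a 25–50° tilt, and the rows only allow shifts and a roll. The text does say an out-of-reach pose is approached as far as the arm can get. I'll test whether pushing past the reach limit tilts the tool, at the azimuth (about 106°) where a radial tilt matches the keypad's slope.

```bash
python3 -c "
from h import *
plan((.44,.34,.42),46)
"
```

```text
t 15.2167 p [0.5413 0.0161 0.3041] z [-0.0021  0.0001 -1.    ] w 0.00023845078878997756 F [ 0.224  -0.9176 -0.3403] q [ 0.3616  0.2513 -0.532   1.7315  0.1354  1.1975 -0.0524]
dp [ 8.3923 -1.2655 -2.8919] roll -0.6488
```

Emit:
play_rows(
  motion=[
    {"dp": [0.8,-0.1,-0.3],"roll": -0.08},
    {"dp": [1.7,-0.25,-0.6],"roll": -0.16},
    {"dp": [2.6,-0.4,-0.9],"roll": -0.24},
    {"dp": [3.5,-0.5,-1.2],"roll": -0.33},
    {"dp": [4.4,-0.65,-1.5],"roll": -0.41},
    {"dp": [5.3,-0.8,-1.8],"roll": -0.49},
    {"dp": [6.2,-0.9,-2.1],"roll": -0.57},
    {"dp": [7.1,-1.05,-2.4],"roll": -0.65},
  ],
)

```text
t: 15.88
tcp_pos: [0.4559, 0.2917, 0.4009]
eef_rot: [[-0.723, 0.691, -0.002], [0.691, 0.723, -0.001], [0.001, -0.001, -1.0]]
ft_force: [0.9, -0.1, -0.0]
width: -0.0002
```

```bash
python3 -c "
from h import *
plan((.13,.55,.45),85)
"
```

```text
t 15.8833 p [0.4559 0.2917 0.4009] z [-0.0016 -0.0006 -1.    ] w -0.00022794846001935592 F [ 0.8832 -0.1141 -0.0477] q [ 0.0415  0.2289 -0.798   1.5775  0.1648  1.4066  0.037 ]
dp [10.354  -0.9664 -1.2186] roll -0.6759
```

Emit:
play_rows(
  motion=[
    {"dp": [0.9,-0.1,-0.1],"roll": -0.08},
    {"dp": [1.9,-0.2,-0.2],"roll": -0.17},
    {"dp": [2.9,-0.3,-0.35],"roll": -0.25},
    {"dp": [3.9,-0.4,-0.5],"roll": -0.34},
    {"dp": [4.9,-0.5,-0.6],"roll": -0.42},
    {"dp": [5.9,-0.6,-0.7],"roll": -0.51},
    {"dp": [6.9,-0.7,-0.85],"roll": -0.59},
    {"dp": [7.9,-0.8,-1.0],"roll": -0.676},
  ],
)

```text
t: 16.55
tcp_pos: [0.2054, 0.4871, 0.4408]
eef_rot: [[-0.996, 0.087, -0.001], [0.087, 0.996, -0.001], [0.001, -0.001, -1.0]]
ft_force: [0.4, -0.2, 0.1]
width: -0.0001
```

```bash
python3 -c "
from h import *
plan((-.17,.59,.42),106)
"
```

```text
t 16.55 p [0.2054 0.4871 0.4408] z [-0.0007 -0.0011 -1.    ] w -0.00012308618530690766 F [ 0.3619 -0.2224  0.1063] q [-0.3436  0.2434 -1.071   1.529   0.2132  1.4972  0.0653]
dp [9.5743 1.7443 0.5223] roll -0.3666
```

Emit:
play_rows(
  motion=[
    {"dp": [0.9,0.16,0.05],"roll": -0.04},
    {"dp": [1.9,0.35,0.1],"roll": -0.08},
    {"dp": [2.9,0.53,0.15],"roll": -0.12},
    {"dp": [3.9,0.7,0.2],"roll": -0.16},
    {"dp": [4.9,0.9,0.25],"roll": -0.2},
    {"dp": [5.9,1.1,0.3],"roll": -0.24},
    {"dp": [6.9,1.25,0.4],"roll": -0.28},
    {"dp": [7.9,1.4,0.4],"roll": -0.32},
  ],
)

```text
t: 17.22
tcp_pos: [-0.1043, 0.571, 0.4235]
eef_rot: [[-0.973, -0.229, -0.0], [-0.229, 0.973, -0.002], [0.001, -0.002, -1.0]]
ft_force: [2.0, 0.4, 0.0]
width: -0.0003
```

```bash
cat > fk.py <<'E'
import numpy as np
from scipy.optimize import least_squares
from scipy.spatial.transform import Rotation as Ro
E
python3 -c "
from h import *
plan((-.17,.59,.42),106)
"; python3 - <<'E'
import cv2
from workcell import vision
for n in("top","side"):
    cv2.imwrite(f"pics/{n}1.png",vision.capture(n)["image"])
E
```

```text
t 17.2167 p [-0.1043  0.571   0.4235] z [-0.0001 -0.0024 -1.    ] w -0.0003453353945022532 F [1.9652 0.4266 0.0071] q [-0.9834  0.421  -1.1491  1.4372  0.3812  1.5286 -0.3134]
dp [1.4916 0.8377 0.0867] roll -0.0484
```

View pics/top1.png

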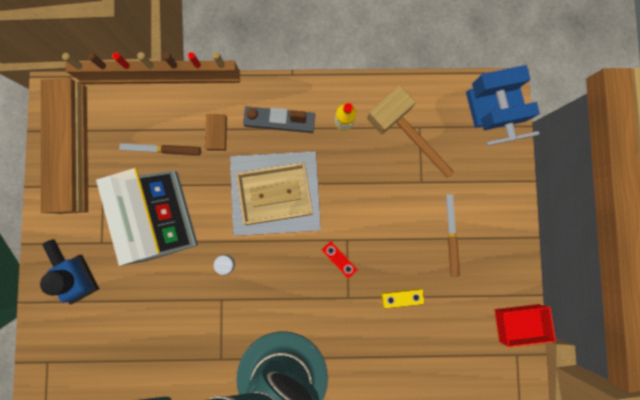

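View pics/side1.png

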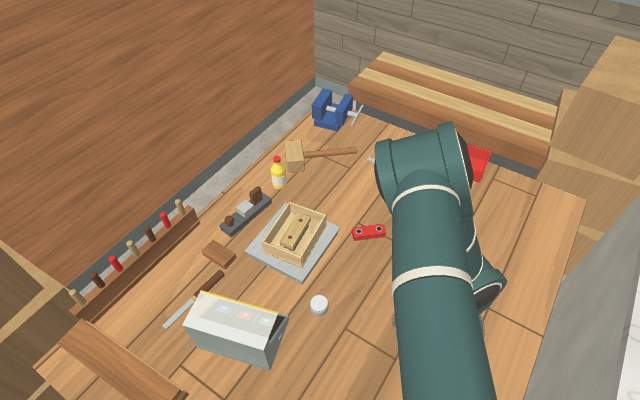

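```bash
cat > fit.py <<'E'
import numpy as np
from scipy.optimize import least_squares
from scipy.spatial.transform import Rotation as Ro
D=[ # q, p, R x col, y col
([1.15752321,.41798072,-.01032361,1.61418277,.00468027,1.11070385,-.05299366],[.22692528,-.58198202,.24165234],[.9317,.3633,0],[.3633,-.9317,0]),
([.8416,.4086,-.3053,1.6424,.1336,1.1109,.2576],[.4829,-.3741,.2424],[.241,.971,0],[.971,-.241,0]),
([.6993,.555,-.3922,1.5877,.2356,1.0461,.3861],[.582,-.2937,.18],[-.144,.99,0],[.99,.144,-.001]),
([.6491,.7631,-.3316,1.6595,.3289,.7727,.3221],[.5857,-.2907,.0154],[-.156,.988,-.001],[.988,.156,.001]),
([.623,.4762,-.4225,1.6919,.2242,1.0178,.2782],[.573,-.2122,.1898],[-.153,.988,-.003],[.988,.153,.003]),
([.3304,.3731,-.51,1.8654,.2187,.9581,-.1167],[.5406,.0165,.1867],[-.16,.987,0],[.987,.16,0]),
([.8989,.3017,-.2492,1.9491,.0954,.905,.3742],[.3741,-.3471,.1788],[.223,.975,0],[.975,-.223,-.004]),
([.7506,.2696,-.3057,1.9104,.0988,.9715,.1721],[.4399,-.269,.2113],[.226,.974,-.002],[.974,-.226,.004]),
([.3616,.2513,-.532,1.7315,.1354,1.1975,-.0524],[.5413,.0161,.3041],[-.153,.988,0],[.988,.153,-.001]),
([.0415,.2289,-.798,1.5775,.1648,1.4066,.037],[.4559,.2917,.4009],[-.723,.691,.001],[.691,.723,-.001]),
([-.3436,.2434,-1.071,1.529,.2132,1.4972,.0653],[.2054,.4871,.4408],[-.996,.087,.001],[.087,.996,-.001]),
([-.9834,.421,-1.1491,1.4372,.3812,1.5286,-.3134],[-.1043,.571,.4235],[-.973,-.229,.001],[-.229,.973,-.002]),
]
AX=[(0,0,1),(0,1,0),(0,0,1),(0,1,0),(0,0,1),(0,1,0),(0,0,1)]
def fk(q,sg,L,psi):
    # L: z/x/y offsets ; chain with zero pose straight up, azimuth offset psi0
    R=Ro.from_euler('z',psi[0]).as_matrix(); p=np.zeros(3)
    for i in range(7):
        p=p+R@L[i]; R=R@Ro.from_rotvec(sg[i]*q[i]*np.array(AX[i])).as_matrix()
    p=p+R@L[7]; R=R@Ro.from_euler('z',psi[1]).as_matrix()
    return p,R
E
python3 - <<'E'
from fit import *
import itertools
best=[]
for sg in itertools.product((1,-1),repeat=5):
    # odd joints signs for 1,3,5,7 and pitch pattern
    s=[sg[0],1,sg[1],1,sg[2],1,sg[3]] if sg[4]==1 else [sg[0],1,sg[1],-1,sg[2],1,sg[3]]
    s=np.array(s)
    def res(v):
        e=[]
        L=np.zeros((8,3)); L[0,2]=v[0];L[2,2]=v[1];L[4,2]=v[2];L[7,2]=v[3]; L[1:7,1]=v[4:10]; L[1:7,0]=v[12:18]
        for q,p,x,y in D:
            pp,R=fk(q,s,L,v[10:12]); e+=list(pp-p)+list(.3*(R[:,0]-x))+list(.3*(R[:,1]-y))
        return e
    for a0 in (0,np.pi/2,np.pi,-np.pi/2):
      v0=np.r_[.3,.4,.4,.3,np.zeros(6),a0,0,np.zeros(6)]
      r=least_squares(lambda v:np.r_[res(v),1e-3*v[4:10],1e-3*v[12:18]],v0,max_nfev=60); best.append((r.cost,s.tolist(),a0,r.x))
best.sort(key=lambda t:t[0])
for b in best[:4]: print(b[0],b[1],b[2],np.round(b[3],4))
np.savez('fk.npz',s=best[0][1],v=best[0][3])
E
```

```text
8.012129557483678e-07 [-1, 1, -1, 1, -1, 1, -1] 0 [ 2.9460e-01  5.0200e-01  4.6980e-01  3.0250e-01 -7.2000e-03 -7.2000e-03
 -7.9000e-03 -7.9000e-03 -2.0000e-04 -2.0000e-04 -1.0000e-04  1.5705e+00
 -2.0000e-04  1.0000e-04  0.0000e+00 -0.0000e+00  0.0000e+00 -0.0000e+00]
8.012129557483873e-07 [-1, 1, -1, 1, -1, 1, -1] 1.5707963267948966 [ 2.9460e-01  5.0200e-01  4.6980e-01  3.0250e-01 -7.2000e-03 -7.2000e-03
 -7.9000e-03 -7.9000e-03 -2.0000e-04 -2.0000e-04 -1.0000e-04  1.5705e+00
 -2.0000e-04  1.0000e-04  0.0000e+00 -0.0000e+00  0.0000e+00 -0.0000e+00]
8.012129557484088e-07 [-1, 1, -1, 1, -1, 1, -1] -1.5707963267948966 [ 2.9460e-01  5.0200e-01  4.6980e-01  3.0250e-01 -7.2000e-03 -7.2000e-03
 -7.9000e-03 -7.9000e-03 -2.0000e-04 -2.0000e-04 -1.0000e-04  1.5705e+00
 -2.0000e-04  1.0000e-04  0.0000e+00 -0.0000e+00  0.0000e+00 -0.0000e+00]
0.0017839979608934486 [-1, 1, -1, 1, -1, 1, -1] 3.141592653589793 [-2.0007 -0.2353  0.2545 -2.3513  0.0577  0.0579 -0.0645 -0.0646  0.0262
  0.0265  3.1694 -1.5432 -0.1456  0.0648  0.2858  0.1724 -0.5776  1.1245]
```

```bash
cat >> fit.py <<'E'
_f=np.load('fk.npz'); _s=_f['s'];_v=_f['v']
_L=np.zeros((8,3)); _L[0,2]=_v[0];_L[2,2]=_v[1];_L[4,2]=_v[2];_L[7,2]=_v[3]; _L[1:7,1]=_v[4:10]; _L[1:7,0]=_v[12:18]
def FK(q): return fk(q,_s,_L,_v[10:12])
LO=np.array([-2.81,-.39,-1.27,.06,-1.19,.19,-2.82]);HI=np.array([2.81,2.02,1.25,2.57,4.33,2,2.82])
E
python3 - <<'E'
from h import *
S=vision.capture("side")
K,R,t=cam(S); print("side cam at",-R.T@t)
T=vision.capture("top");K,R,t=cam(T); print("top cam at",-R.T@t)
for X in ((-.17,.59,0),(-.25,.87,0),(-.25,.87,.4),(-.3,1.05,.4),(-.25,.87,.7),(0,.6,0),(-.3,.3,0),(-.5,0,0),(0,1,0)): print(X,proj(S,X))
for p in ((560,320),(585,200),(640,250),(530,400)): print(p,onplane(S,p,0))
E
```

```text
side cam at [-0.003   0.6633  1.2365]
top cam at [ 0.4126 -0.0929  1.2741]
(-0.17, 0.59, 0) [403.8123 566.2567]
(-0.25, 0.87, 0) [375.8263 769.0747]
(-0.25, 0.87, 0.4) [411.6423 922.6732]
(-0.3, 1.05, 0.4) [ 371.6027 1344.0327]
(-0.25, 0.87, 0.7) [ 506.7883 1330.711 ]
(0, 0.6, 0) [337.651  518.5171]
(-0.3, 0.3, 0) [501.3832 476.6175]
(-0.5, 0, 0) [608.6506 415.7537]
(0, 1, 0) [225.2579 741.8451]
(560, 320) [-0.3238 -0.2154  0.    ]
(585, 200) [-0.287  -0.7913  0.    ]
(640, 250) [-0.4988 -0.6473 -0.    ]
(530, 400) [-0.3102  0.0773  0.    ]
```

FK is fitted. Now pushing straight up beyond the upright-tool limit (q6 at most 2.0) at azimuth about 105°.

Emit:
play_rows(
  motion=[
    {"dp": [0.5,0.3,-0.9],"roll": -0.02},
    {"dp": [1.0,0.6,-1.8],"roll": -0.04},
    {"dp": [1.3,0.6,-2.8],"roll": -0.05},
    {"dp": [1.3,0.6,-3.8],"roll": -0.05},
    {"dp": [1.3,0.6,-4.8],"roll": -0.05},
    {"dp": [1.3,0.6,-5.8],"roll": -0.05},
    {"dp": [1.3,0.6,-6.8],"roll": -0.05},
    {"dp": [1.3,0.6,-7.8],"roll": -0.05},
  ],
)

```text
t: 18.08
tcp_pos: [-0.1606, 0.5896, 0.6186]
eef_rot: [[-0.962, -0.271, 0.017], [-0.272, 0.962, -0.037], [-0.006, -0.04, -0.999]]
ft_force: [-0.1, -0.5, -1.2]
width: 0.0001
```

```bash
python3 -c "
from h import *
from fit import FK
plan((-.17,.59,.42),106); print(FK(env.get_obs()['q']))
"
```

```text
t 18.0833 p [-0.1606  0.5896  0.6186] z [ 0.0166 -0.0368 -0.9992] w 0.0001169948661669263 F [-0.1002 -0.5047 -1.2331] q [-1.5217  0.423  -0.684   0.8447  0.28    1.9874 -0.2097]
dp [0.2526 0.2714 4.9559] roll -0.0043
(array([-0.1605,  0.5894,  0.6186]), array([[-0.9623, -0.2715,  0.0166],
       [-0.2719,  0.9616, -0.0368],
       [-0.006 , -0.0399, -0.9992]]))
```

Emit:
play_rows(
  motion=[
    {"dp": [0,1,-0.3],"roll": 0},
    {"dp": [0,2,-0.6],"roll": 0},
    {"dp": [0,3,-0.9],"roll": 0},
    {"dp": [0,4,-1.2],"roll": 0},
    {"dp": [0,5,-1.5],"roll": 0},
    {"dp": [0,6,-1.8],"roll": 0},
    {"dp": [0,7,-2.1],"roll": 0},
    {"dp": [0,8,-2.4],"roll": 0},
  ],
)

```text
t: 18.75
tcp_pos: [-0.1873, 0.7042, 0.5907]
eef_rot: [[-0.962, -0.273, 0.009], [-0.273, 0.962, 0.002], [-0.009, -0.0, -1.0]]
ft_force: [-0.3, -0.2, -0.2]
width: 0.0001
```

```bash
python3 -c "
from h import *
plan((-.17,.59,.42),106)
"
```

```text
t 18.75 p [-0.1873  0.7042  0.5907] z [ 0.009   0.0023 -1.    ] w 8.475948996800351e-05 F [-0.3433 -0.2416 -0.1729] q [-1.9388  0.6486  0.2043  0.497  -0.1251  2.0027  0.0191]
dp [ 0.4013 -2.8636  4.2653] roll -0.0031
```

Emit:
play_rows(
  motion=[
    {"dp": [0,0.5,-1],"roll": 0},
    {"dp": [0,1,-2],"roll": 0},
    {"dp": [0,1.5,-3],"roll": 0},
    {"dp": [0,2,-4],"roll": 0},
    {"dp": [0,2.5,-5],"roll": 0},
    {"dp": [0,3,-6],"roll": 0},
    {"dp": [0,3.5,-7],"roll": 0},
    {"dp": [0,4,-8],"roll": 0},
  ],
)

```text
t: 19.42
tcp_pos: [-0.1863, 0.6897, 0.6228]
eef_rot: [[-0.962, -0.274, -0.005], [-0.274, 0.961, 0.044], [-0.008, 0.044, -0.999]]
ft_force: [0.7, 0.3, -0.5]
width: -0.0004
```

```bash
python3 -c "
from h import *
plan((-.17,.59,.42),106)
"
```

```text
t 19.4167 p [-0.1863  0.6897  0.6228] z [-0.0047  0.0442 -0.999 ] w -0.00040134878383527023 F [ 0.668   0.29   -0.5198] q [-1.9463  0.6039  0.2053  0.497  -0.1228  2.0032  0.0152]
dp [ 0.329  -2.7276  4.9536] roll -0.0014
```

Now 2.5° outward, the right direction. Checking whether it accumulates from call to call.

Emit:
play_rows(
  motion=[
    {"dp": [0,0.5,-1],"roll": 0},
    {"dp": [0,1,-2],"roll": 0},
    {"dp": [0,1.5,-3],"roll": 0},
    {"dp": [0,2,-4],"roll": 0},
    {"dp": [0,2.5,-5],"roll": 0},
    {"dp": [0,3,-6],"roll": 0},
    {"dp": [0,3.5,-7],"roll": 0},
    {"dp": [0,4,-8],"roll": 0},
  ],
)

```text
t: 20.08
tcp_pos: [-0.1842, 0.6753, 0.654]
eef_rot: [[-0.962, -0.274, -0.016], [-0.274, 0.958, 0.088], [-0.008, 0.089, -0.996]]
ft_force: [-0.3, -0.1, -0.1]
width: -0.0
```

```bash
python3 -c "
from h import *
plan((-.17,.59,.42),106)
"
```

```text
t 20.0833 p [-0.1842  0.6753  0.654 ] z [-0.0164  0.088  -0.996 ] w -2.9849954180255687e-05 F [-0.3313 -0.0737 -0.0658] q [-1.9565  0.5621  0.2159  0.4937 -0.1237  2.0032  0.0133]
dp [ 0.2918 -2.6615  5.6326] roll -0.001
```

The tilt accumulates, about 2.5° per call toward azimuth about 105°. Continuing that push.

Emit:
play_rows(
  motion=[
    {"dp": [0,0.6,-1],"roll": 0},
    {"dp": [0,1.2,-2],"roll": 0},
    {"dp": [0,1.8,-3],"roll": 0},
    {"dp": [0,2.4,-4],"roll": 0},
    {"dp": [0,3,-5],"roll": 0},
    {"dp": [0,3.6,-6],"roll": 0},
    {"dp": [0,4.2,-7],"roll": 0},
    {"dp": [0,4.8,-8],"roll": 0},
  ],
)

```text
t: 20.75
tcp_pos: [-0.1841, 0.6689, 0.679]
eef_rot: [[-0.962, -0.273, -0.028], [-0.274, 0.953, 0.132], [-0.009, 0.134, -0.991]]
ft_force: [0.2, -0.1, -1.1]
width: 0.0003
```

Emit:
play_rows(
  motion=[
    {"dp": [0,3,-3],"roll": 0},
    {"dp": [0,6,-6],"roll": 0},
    {"dp": [0,9,-9],"roll": 0},
    {"dp": [0,12,-12],"roll": 0},
    {"dp": [0,15,-15],"roll": 0},
    {"dp": [0,18,-18],"roll": 0},
    {"dp": [0,18,-18],"roll": 0},
    {"dp": [0,18,-18],"roll": 0},
  ],
)

```text
t: 21.42
tcp_pos: [-0.1933, 0.694, 0.6816]
eef_rot: [[-0.962, -0.271, -0.04], [-0.274, 0.946, 0.172], [-0.009, 0.177, -0.984]]
ft_force: [0.1, -1.2, 0.8]
width: 0.0001
```

```bash
cat > st.py <<'E'
from h import *
o=env.get_obs();R=np.array(o["eef_rot"]);z=R[:,2]
print("t",round(o["t"],2),"p",np.array(o["tcp_pos"]),"z",z,"tilt",np.degrees(np.arccos(-z[2])).round(2),"az",np.degrees(np.arctan2(z[1],z[0])).round(1),"q",np.array(o["q"]))
n=np.array([-.1625,.5504,-.8192]); print("angle to press dir",np.degrees(np.arccos(z@n)).round(2))
E
python3 st.py
```

```text
t 21.42 p [-0.1933  0.694   0.6816] z [-0.0395  0.1725 -0.9842] tilt 10.19 az 102.9 q [-1.9539  0.603   0.2505  0.3654 -0.1627  2.0032  0.0082]
angle to press dir 24.82
```

Emit:
play_rows(
  motion=[
    {"dp": [0,0.7,-1],"roll": 0},
    {"dp": [0,1.4,-2],"roll": 0},
    {"dp": [0,2.1,-3],"roll": 0},
    {"dp": [0,2.8,-4],"roll": 0},
    {"dp": [0,3.5,-5],"roll": 0},
    {"dp": [0,4.2,-6],"roll": 0},
    {"dp": [0,4.9,-7],"roll": 0},
    {"dp": [0,5.6,-8],"roll": 0},
  ],
)

```text
t: 22.08
tcp_pos: [-0.1905, 0.6788, 0.7108]
eef_rot: [[-0.962, -0.269, -0.051], [-0.274, 0.938, 0.213], [-0.01, 0.219, -0.976]]
ft_force: [-0.5, -0.2, 0.2]
width: -0.0001
```

Emit:
play_rows(
  motion=[
    {"dp": [0,0.7,-1],"roll": 0},
    {"dp": [0,1.4,-2],"roll": 0},
    {"dp": [0,2.1,-3],"roll": 0},
    {"dp": [0,2.8,-4],"roll": 0},
    {"dp": [0,3.5,-5],"roll": 0},
    {"dp": [0,4.2,-6],"roll": 0},
    {"dp": [0,4.9,-7],"roll": 0},
    {"dp": [0,5.6,-8],"roll": 0},
  ],
)

```text
t: 22.75
tcp_pos: [-0.1871, 0.6623, 0.7394]
eef_rot: [[-0.962, -0.267, -0.062], [-0.274, 0.928, 0.253], [-0.01, 0.26, -0.966]]
ft_force: [0.0, -0.8, -0.1]
width: -0.0001
```

Emit:
play_rows(
  motion=[
    {"dp": [0,0.8,-1],"roll": 0},
    {"dp": [0,1.6,-2],"roll": 0},
    {"dp": [0,2.4,-3],"roll": 0},
    {"dp": [0,3.2,-4],"roll": 0},
    {"dp": [0,4.0,-5],"roll": 0},
    {"dp": [0,4.8,-6],"roll": 0},
    {"dp": [0,5.6,-7],"roll": 0},
    {"dp": [0,6.4,-8],"roll": 0},
  ],
)

```text
t: 23.42
tcp_pos: [-0.1855, 0.6525, 0.7627]
eef_rot: [[-0.962, -0.264, -0.073], [-0.274, 0.917, 0.291], [-0.01, 0.3, -0.954]]
ft_force: [-0.4, 0.1, 0.1]
width: 0.0003
```

```bash
python3 st.py
```

```text
t 23.42 p [-0.1855  0.6525  0.7627] z [-0.0728  0.2914 -0.9538] tilt 17.48 az 104.0 q [-1.9785  0.5069  0.2874  0.3354 -0.1749  2.0032  0.0042]
angle to press dir 17.52
```

Emit:
play_rows(
  motion=[
    {"dp": [0,0.9,-1],"roll": 0},
    {"dp": [0,1.8,-2],"roll": 0},
    {"dp": [0,2.7,-3],"roll": 0},
    {"dp": [0,3.6,-4],"roll": 0},
    {"dp": [0,4.5,-5],"roll": 0},
    {"dp": [0,5.4,-6],"roll": 0},
    {"dp": [0,6.3,-7],"roll": 0},
    {"dp": [0,7.2,-8],"roll": 0},
  ],
)

```text
t: 24.08
tcp_pos: [-0.185, 0.6469, 0.7827]
eef_rot: [[-0.962, -0.261, -0.083], [-0.274, 0.904, 0.329], [-0.01, 0.339, -0.941]]
ft_force: [0.6, 0.1, 0.3]
width: -0.0001
```

Emit:
play_rows(
  motion=[
    {"dp": [0,0.9,-1],"roll": 0},
    {"dp": [0,1.8,-2],"roll": 0},
    {"dp": [0,2.7,-3],"roll": 0},
    {"dp": [0,3.6,-4],"roll": 0},
    {"dp": [0,4.5,-5],"roll": 0},
    {"dp": [0,5.4,-6],"roll": 0},
    {"dp": [0,6.3,-7],"roll": 0},
    {"dp": [0,7.2,-8],"roll": 0},
  ],
)

```text
t: 24.75
tcp_pos: [-0.1828, 0.6361, 0.8048]
eef_rot: [[-0.962, -0.257, -0.094], [-0.274, 0.89, 0.365], [-0.01, 0.377, -0.926]]
ft_force: [-0.1, -0.8, -0.1]
width: 0.0001
```

Emit:
play_rows(
  motion=[
    {"dp": [0,1,-1],"roll": 0},
    {"dp": [0,2,-2],"roll": 0},
    {"dp": [0,3,-3],"roll": 0},
    {"dp": [0,4,-4],"roll": 0},
    {"dp": [0,5,-5],"roll": 0},
    {"dp": [0,6,-6],"roll": 0},
    {"dp": [0,7,-7],"roll": 0},
    {"dp": [0,8,-8],"roll": 0},
  ],
)

```text
t: 25.42
tcp_pos: [-0.1816, 0.629, 0.8239]
eef_rot: [[-0.962, -0.253, -0.104], [-0.274, 0.875, 0.4], [-0.011, 0.413, -0.911]]
ft_force: [0.1, -0.4, 0.2]
width: 0.0002
```

```bash
python3 st.py; python3 - <<'E'
from fit import *
# feasibility at key: press pose, roll scan
n=np.array([-.1625,.5504,-.8192]); tip=np.array([.4295,.320,.068])
from workcell import env
q0=np.array(env.get_obs()["q"])
up=-n*0
for back in (0.011,0.15):
  for roll in range(0,360,30):
    y0=np.array([-.283,.959,0])-n*(np.array([-.283,.959,0])@n); y0/=np.linalg.norm(y0); x0=np.cross(y0,n)
    a=np.radians(roll); y=np.cos(a)*y0+np.sin(a)*x0; x=np.cross(y,n); Rt=np.c_[x,y,n]
    pt=tip-n*back; best=None
    for k in range(6):
        rng=np.random.default_rng(k); s=np.clip(q0 if k==0 else rng.uniform(LO,HI),LO+.01,HI-.01)
        def f(q):
            p,R=FK(q); return np.r_[(p-pt)*5,(R-Rt).ravel(),.01*(q-q0)]
        r=least_squares(f,s,bounds=(LO,HI)); p,R=FK(r.x)
        e=(np.linalg.norm(p-pt),np.degrees(np.arccos(np.clip(R[:,2]@n,-1,1))))
        if best is None or r.cost<best[0]: best=(r.cost,e,r.x)
    print(back,roll,np.round(best[1],4),np.round(best[2],2))
E
```

```text
t 25.42 p [-0.1816  0.629   0.8239] z [-0.1038  0.4002 -0.9105] tilt 24.42 az 104.5 q [-1.9903  0.4713  0.3517  0.2516 -0.2262  2.0032  0.001 ]
angle to press dir 10.57
0.011 0 [0.0001 0.    ] [-0.74  0.59  0.47  2.07 -1.19  0.96  2.45]
0.011 30 [0.0001 0.    ] [-0.37  0.54  0.01  2.06 -0.97  0.77  2.82]
0.011 60 [0. 0.] [-0.74  0.59  0.47  2.07 -1.19  0.96 -2.79]
0.011 90 [0. 0.] [-0.74  0.59  0.47  2.07 -1.19  0.96 -2.26]
0.011 120 [0. 0.] [-0.74  0.59  0.47  2.07 -1.19  0.96 -1.74]
0.011 150 [0. 0.] [-0.74  0.59  0.47  2.07 -1.19  0.96 -1.21]
0.011 180 [0. 0.] [-0.74  0.59  0.47  2.07 -1.19  0.96 -0.69]
0.011 210 [0. 0.] [-0.74  0.59  0.47  2.07 -1.19  0.96 -0.17]
0.011 240 [0. 0.] [-0.74  0.59  0.47  2.07 -1.19  0.96  0.36]
0.011 270 [0. 0.] [-0.74  0.59  0.47  2.07 -1.19  0.96  0.88]
0.011 300 [0. 0.] [-0.74  0.59  0.47  2.07 -1.19  0.96  1.4 ]
0.011 330 [0.0001 0.    ] [-0.74  0.59  0.47  2.07 -1.19  0.96  1.93]
0.15 0 [0. 0.] [-0.73  0.41  0.65  2.01 -0.95  1.16  2.31]
0.15 30 [0. 0.] [-0.68  0.4   0.58  2.01 -0.93  1.14  2.82]
0.15 60 [0. 0.] [-1.09  0.68  1.2   2.02 -1.19  1.46 -2.73]
0.15 90 [0. 0.] [-1.09  0.68  1.2   2.02 -1.19  1.46 -2.21]
0.15 120 [0. 0.] [-1.09  0.67  1.19  2.02 -1.19  1.46 -1.69]
0.15 150 [0. 0.] [-1.06  0.63  1.13  2.02 -1.16  1.41 -1.19]
0.15 180 [0. 0.] [-1.03  0.58  1.07  2.02 -1.12  1.37 -0.69]
0.15 210 [0. 0.] [-0.98  0.54  1.    2.02 -1.09  1.32 -0.19]
0.15 240 [0. 0.] [-0.94  0.51  0.93  2.02 -1.06  1.28  0.31]
0.15 270 [0. 0.] [-0.89  0.48  0.86  2.02 -1.03  1.25  0.81]
0.15 300 [0. 0.] [-0.84  0.45  0.79  2.02 -1.    1.22  1.31]
0.15 330 [0. 0.] [-0.79  0.43  0.72  2.01 -0.97  1.19  1.81]
```

Emit:
play_rows(
  motion=[
    {"dp": [0,1,-1],"roll": 0},
    {"dp": [0,2,-2],"roll": 0},
    {"dp": [0,3,-3],"roll": 0},
    {"dp": [0,4,-4],"roll": 0},
    {"dp": [0,5,-5],"roll": 0},
    {"dp": [0,6,-6],"roll": 0},
    {"dp": [0,7,-7],"roll": 0},
    {"dp": [0,8,-8],"roll": 0},
  ],
)

```text
t: 26.08
tcp_pos: [-0.1789, 0.6169, 0.8447]
eef_rot: [[-0.962, -0.249, -0.113], [-0.274, 0.858, 0.434], [-0.011, 0.448, -0.894]]
ft_force: [0.3, 0.1, 0.3]
width: -0.0001
```

Emit:
play_rows(
  motion=[
    {"dp": [0,1.1,-1],"roll": 0},
    {"dp": [0,2.2,-2],"roll": 0},
    {"dp": [0,3.3,-3],"roll": 0},
    {"dp": [0,4.4,-4],"roll": 0},
    {"dp": [0,5.5,-5],"roll": 0},
    {"dp": [0,6.6,-6],"roll": 0},
    {"dp": [0,7.7,-7],"roll": 0},
    {"dp": [0,8.8,-8],"roll": 0},
  ],
)

```text
t: 26.75
tcp_pos: [-0.1771, 0.6082, 0.863]
eef_rot: [[-0.962, -0.245, -0.123], [-0.273, 0.841, 0.466], [-0.011, 0.482, -0.876]]
ft_force: [0.3, -0.1, -0.5]
width: 0.0002
```

Emit:
play_rows(
  motion=[
    {"dp": [0,1.1,-1],"roll": 0},
    {"dp": [0,2.2,-2],"roll": 0},
    {"dp": [0,3.3,-3],"roll": 0},
    {"dp": [0,4.4,-4],"roll": 0},
    {"dp": [0,5.5,-5],"roll": 0},
    {"dp": [0,6.6,-6],"roll": 0},
    {"dp": [0,7.7,-7],"roll": 0},
    {"dp": [0,8.8,-8],"roll": 0},
  ],
)

```text
t: 27.42
tcp_pos: [-0.1739, 0.5949, 0.8828]
eef_rot: [[-0.962, -0.24, -0.132], [-0.274, 0.823, 0.497], [-0.011, 0.514, -0.858]]
ft_force: [-0.2, 0.1, 0.4]
width: -0.0
```

Emit:
play_rows(
  motion=[
    {"dp": [0,1.2,-1],"roll": 0},
    {"dp": [0,2.4,-2],"roll": 0},
    {"dp": [0,3.6,-3],"roll": 0},
    {"dp": [0,4.8,-4],"roll": 0},
    {"dp": [0,6.0,-5],"roll": 0},
    {"dp": [0,7.2,-6],"roll": 0},
    {"dp": [0,8.4,-7],"roll": 0},
    {"dp": [0,9.6,-8],"roll": 0},
  ],
)

```text
t: 28.08
tcp_pos: [-0.1715, 0.5846, 0.9002]
eef_rot: [[-0.962, -0.235, -0.14], [-0.274, 0.805, 0.527], [-0.011, 0.545, -0.838]]
ft_force: [-0.3, 0.2, -0.8]
width: 0.0001
```

```bash
python3 st.py
```

```text
t 28.08 p [-0.1715  0.5846  0.9002] z [-0.1404  0.5268 -0.8383] tilt 33.04 az 104.9 q [-2.0077  0.4137  0.4753  0.1616 -0.3298  2.0032 -0.0024]
angle to press dir 1.79
```

Tool is 33° tilted, 1.8° from the key's press axis. Simulating the path to a hover point before the green key.

```bash
cat > sim.py <<'E'
from fit import *
from workcell import env
from scipy.optimize import least_squares
def step(q,pt,Rt,qn=None):
    # approx. min-norm local IK with limits
    def f(x):
        p,R=FK(x); return np.r_[(p-pt)*10,(R-Rt).ravel()*3,.02*(x-q)]
    r=least_squares(f,np.clip(q,LO+1e-3,HI-1e-3),bounds=(LO,HI)); p,R=FK(r.x)
    return r.x,np.linalg.norm(p-pt),np.degrees(np.arccos(np.clip((np.trace(R.T@Rt)-1)/2,-1,1)))
def path(wps,q=None,n=10):
    o=env.get_obs(); q=np.array(o["q"]) if q is None else q; p,R=FK(q); roll=0
    for pt,rl in wps:
        pt=np.array(pt)
        for k in range(1,n+1):
            a=k/n; P=p+(pt-p)*a; Rt=R@Ro.from_euler('z',rl*a).as_matrix()
            q2,e,a2=step(q,P,Rt); 
            if k%5==0 or e>2e-3 or a2>1: print(np.round(P,3),np.round(q2,2),"e",round(e*1000,1),round(a2,1),"dqmax",np.abs(q2-q).max().round(2))
            q=q2
        p=pt; R=R@Ro.from_euler('z',rl).as_matrix()
    return q
E
python3 - <<'E'
from sim import *
for r in (0,.785,1.57):
    print('roll',r); path([((.1,.5,.6),r/2),((.4555,.232,.25),r/2),((.4555,.232,.199),0),((.4313,.314,.077),0)])
E
```

```text
roll 0
[-0.036  0.544  0.751] [-2.16 -0.1   0.45  1.2  -0.03  1.46  0.15] e 0.0 0.0 dqmax 0.12
[0.1 0.5 0.6] [-2.1  -0.3   0.61  1.64 -0.03  1.2   0.39] e 0.0 0.0 dqmax 0.07
[0.278 0.366 0.425] [-1.84 -0.39  0.91  1.99 -0.17  1.04  1.  ] e 0.0 0.0 dqmax 0.14
[0.456 0.232 0.25 ] [-1.06  0.42  1.06  1.98 -0.96  1.32  2.28] e 0.0 0.0 dqmax 0.19
[0.456 0.232 0.224] [-1.03  0.46  1.04  2.   -1.    1.3   2.33] e 0.0 0.0 dqmax 0.01
[0.456 0.232 0.199] [-1.    0.5   1.    2.02 -1.04  1.28  2.39] e 0.0 0.0 dqmax 0.01
[0.443 0.273 0.138] [-1.01  0.59  0.92  2.07 -1.18  1.19  2.45] e 0.0 0.0 dqmax 0.03
[0.431 0.314 0.077] [-0.79  0.58  0.51  2.08 -1.19  0.93  2.43] e 0.0 0.0 dqmax 0.09
roll 0.785
[-0.036  0.544  0.751] [-2.16 -0.1   0.45  1.2  -0.03  1.46 -0.05] e 0.0 0.0 dqmax 0.12
[0.1 0.5 0.6] [-2.07 -0.29  0.59  1.64 -0.04  1.2   0.01] e 0.0 0.0 dqmax 0.07
[0.278 0.366 0.425] [-1.84 -0.39  0.91  1.99 -0.17  1.04  0.41] e 0.0 0.0 dqmax 0.12
[0.456 0.232 0.25 ] [-1.07  0.42  1.08  1.98 -0.97  1.33  1.5 ] e 0.0 0.0 dqmax 0.18
[0.456 0.232 0.224] [-1.04  0.46  1.05  2.   -1.01  1.31  1.55] e 0.
[... 258 characters left out ...]
.0 dqmax 0.09
roll 1.57
[-0.036  0.544  0.751] [-2.17 -0.1   0.45  1.2  -0.03  1.46 -0.25] e 0.0 0.0 dqmax 0.12
[0.1 0.5 0.6] [-2.04 -0.28  0.57  1.64 -0.06  1.2  -0.37] e 0.0 0.0 dqmax 0.07
[0.278 0.366 0.425] [-1.84 -0.39  0.91  1.99 -0.17  1.04 -0.18] e 0.0 0.0 dqmax 0.12
[0.456 0.232 0.25 ] [-1.08  0.43  1.09  1.98 -0.97  1.33  0.72] e 0.0 0.0 dqmax 0.18
[0.456 0.232 0.224] [-1.04  0.47  1.06  2.   -1.01  1.31  0.77] e 0.0 0.0 dqmax 0.01
[0.456 0.232 0.199] [-1.01  0.51  1.02  2.02 -1.05  1.29  0.82] e 0.0 0.0 dqmax 0.01
[0.443 0.273 0.138] [-1.02  0.6   0.93  2.07 -1.19  1.2   0.89] e 0.0 0.0 dqmax 0.03
[0.431 0.314 0.077] [-0.79  0.58  0.51  2.08 -1.19  0.93  0.86] e 0.0 0.0 dqmax 0.09
```

```bash
python3 - <<'E'
from sim import *
for w in ([((.1,.62,.65),.8),((.42,.40,.42),.77)],[((0,.6,.7),.5),((.3,.5,.5),.5),((.48,.33,.38),.57)]):
    print('---'); path(w+[((.4555,.232,.25),0),((.4555,.232,.199),0),((.4313,.314,.077),0)])
E
```

```text
---
[-0.036  0.604  0.776] [-2.1   0.07  0.54  0.99 -0.17  1.53 -0.17] e 0.0 0.0 dqmax 0.09
[0.1  0.62 0.65] [-1.96  0.04  0.66  1.31 -0.31  1.3  -0.25] e 0.0 0.0 dqmax 0.05
[0.26  0.51  0.535] [-1.8  -0.06  0.84  1.62 -0.42  1.2  -0.21] e 0.0 0.0 dqmax 0.05
[0.42 0.4  0.42] [-1.43  0.2   1.04  1.72 -0.78  1.31  0.08] e 0.0 0.0 dqmax 0.11
[0.438 0.316 0.335] [-1.26  0.26  1.05  1.88 -0.84  1.29  0.37] e 0.0 0.0 dqmax 0.06
[0.456 0.232 0.25 ] [-1.02  0.39  1.01  1.98 -0.94  1.3   0.69] e 0.0 0.0 dqmax 0.06
[0.456 0.232 0.224] [-1.    0.43  0.98  2.   -0.98  1.27  0.74] e 0.0 0.0 dqmax 0.01
[0.456 0.232 0.199] [-0.97  0.48  0.95  2.02 -1.02  1.25  0.8 ] e 0.0 0.0 dqmax 0.01
[0.443 0.273 0.138] [-0.98  0.57  0.87  2.07 -1.16  1.16  0.86] e 0.0 0.0 dqmax 0.03
[0.431 0.314 0.077] [-0.79  0.58  0.51  2.08 -1.19  0.93  0.86] e 0.0 0.0 dqmax 0.09
---
[-0.086  0.594  0.801] [-2.17  0.09  0.5   0.91 -0.13  1.58 -0.11] e 0.0 0.0 dqmax 0.09
[0.  0.6 0.7] [-2.11 -0.02  0.56  1.25 -0.14  1.36 -0.21] e 0.0 0.0 dqmax 0.06
[0.15 0.55 0.6 ] [-1.99 -0.12  0.72  1.53 -0.24  1.22 -0.13] e 0.0 0.0 dqmax 0.04
[0.3 0.5 0.5] [-1.82  0.01  0.99  1.66 -0.53  1.2   0.15] e 0.0 0.0 dqmax 0.08
[0.39  0.415 0.44 ] [-1.6   0.14  1.12  1.73 -0.72  1.29  0.26] e 0.0 0.0 dqmax 0.06
[0.48 0.33 0.38] [-1.24  0.36  1.11  1.72 -0.9   1.44  0.35] e 0.0 0.0 dqmax 0.07
[0.468 0.281 0.315] [-1.17  0.37  1.1   1.86 -0.92  1.37  0.52] e 0.0 0.0 dqmax 0.04
[0.456 0.232 0.25 ] [-1.07  0.42  1.07  1.98 -0.97  1.33  0.71] e 0.0 0.0 dqmax 0.04
[0.456 0.232 0.224] [-1.04  0.46  1.04  2.   -1.01  1.3   0.77] e 0.0 0.0 dqmax 0.01
[0.456 0.232 0.199] [-1.01  0.51  1.01  2.02 -1.05  1.28  0.82] e 0.0 0.0 dqmax 0.01
[0.443 0.273 0.138] [-1.02  0.6   0.92  2.07 -1.18  1.2   0.88] e 0.0 0.0 dqmax 0.03
[0.431 0.314 0.077] [-0.79  0.58  0.51  2.08 -1.19  0.93  0.86] e 0.0 0.0 dqmax 0.09
```

```bash
python3 -c "
from h import *
plan((.1,.62,.65))"
```

```text
t 28.0833 p [-0.1715  0.5846  0.9002] z [-0.1404  0.5268 -0.8383] w 0.00010606888213800715 F [-0.2873  0.1584 -0.8028] q [-2.0077  0.4137  0.4753  0.1616 -0.3298  2.0032 -0.0024]
dp [-6.7025 -4.2932  4.7554] roll 0
```

Emit:
play_rows(
  motion=[
    {"dp": [-0.6,-0.4,0.45],"roll": 0.1},
    {"dp": [-1.25,-0.8,0.9],"roll": 0.2},
    {"dp": [-1.9,-1.2,1.35],"roll": 0.3},
    {"dp": [-2.5,-1.6,1.8],"roll": 0.4},
    {"dp": [-3.1,-2.0,2.25],"roll": 0.5},
    {"dp": [-3.75,-2.4,2.7],"roll": 0.6},
    {"dp": [-4.4,-2.8,3.15],"roll": 0.7},
    {"dp": [-5.0,-3.2,3.6],"roll": 0.8},
  ],
)

```text
t: 28.75
tcp_pos: [0.0183, 0.6098, 0.7234]
eef_rot: [[-0.835, 0.531, -0.141], [0.391, 0.755, 0.527], [0.387, 0.385, -0.838]]
ft_force: [0.1, 0.7, 1.3]
width: -0.0001
```

```bash
python3 st.py; python3 -c "
from h import *
plan((.25,.53,.53))"
```

```text
t 28.75 p [0.0183 0.6098 0.7234] z [-0.1414  0.5272 -0.8379] tilt 33.08 az 105.0 q [-2.1401  0.0374  0.6765  1.1453 -0.2205  1.4222 -0.4533]
angle to press dir 1.72
t 28.75 p [0.0183 0.6098 0.7234] z [-0.1414  0.5272 -0.8379] w -9.952522142275203e-05 F [0.1447 0.7035 1.2872] q [-2.1401  0.0374  0.6765  1.1453 -0.2205  1.4222 -0.4533]
dp [-7.4891 -0.2921  2.1813] roll 0
```

Emit:
play_rows(
  motion=[
    {"dp": [-0.9,-0.03,0.27],"roll": 0.1},
    {"dp": [-1.8,-0.07,0.54],"roll": 0.2},
    {"dp": [-2.7,-0.1,0.8],"roll": 0.3},
    {"dp": [-3.6,-0.14,1.07],"roll": 0.4},
    {"dp": [-4.5,-0.18,1.34],"roll": 0.5},
    {"dp": [-5.4,-0.21,1.6],"roll": 0.6},
    {"dp": [-6.3,-0.25,1.85],"roll": 0.7},
    {"dp": [-7.2,-0.28,2.1],"roll": 0.77},
  ],
)

```text
t: 29.42
tcp_pos: [0.242, 0.5338, 0.5386]
eef_rot: [[-0.23, 0.963, -0.141], [0.805, 0.27, 0.528], [0.546, 0.008, -0.838]]
ft_force: [-0.0, 1.4, -0.1]
width: 0.0002
```

```bash
python3 st.py; python3 -c "
from h import *
plan((.43,.36,.39));plan((.4555,.232,.25))"
```

```text
t 29.42 p [0.242  0.5338 0.5386] z [-0.1409  0.5277 -0.8377] tilt 33.11 az 104.9 q [-1.933  -0.0364  0.9239  1.5985 -0.4176  1.1847 -0.6439]
angle to press dir 1.71
t 29.4167 p [0.242  0.5338 0.5386] z [-0.1409  0.5277 -0.8377] w 0.0001857930636888788 F [-0.0169  1.4025 -0.1422] q [-1.933  -0.0364  0.9239  1.5985 -0.4176  1.1847 -0.6439]
dp [-6.6113  3.3237  0.1571] roll 0
t 29.4167 p [0.242  0.5338 0.5386] z [-0.1409  0.5277 -0.8377] w 0.0001857930636888788 F [-0.0169  1.4025 -0.1422] q [-1.933  -0.0364  0.9239  1.5985 -0.4176  1.1847 -0.6439]
dp [-11.2469   3.0455   1.3104] roll 0
```

Emit:
play_rows(
  motion=[
    {"dp": [-0.75,0.38,0.02],"roll": 0},
    {"dp": [-1.5,0.75,0.04],"roll": 0},
    {"dp": [-2.3,1.15,0.06],"roll": 0},
    {"dp": [-3.1,1.55,0.08],"roll": 0},
    {"dp": [-3.9,1.95,0.1],"roll": 0},
    {"dp": [-4.7,2.35,0.1],"roll": 0},
    {"dp": [-5.5,2.75,0.12],"roll": 0},
    {"dp": [-6.3,3.15,0.15],"roll": 0},
  ],
)

```text
t: 30.08
tcp_pos: [0.421, 0.3691, 0.3979]
eef_rot: [[-0.237, 0.961, -0.141], [0.803, 0.275, 0.528], [0.546, 0.012, -0.837]]
ft_force: [-0.3, 0.9, -0.1]
width: -0.0003
```

```bash
python3 st.py; python3 -c "
from h import *
plan((.4555,.232,.25))
from sim import *
path([((.4555,.232,.25),0),((.4555,.232,.199),0),((.4313,.314,.077),0)])"
```

```text
t 30.08 p [0.421  0.3691 0.3979] z [-0.1411  0.528  -0.8374] tilt 33.13 az 105.0 q [-1.4915  0.2251  1.175   1.7805 -0.8149  1.3272  0.1824]
angle to press dir 1.67
t 30.0833 p [0.421  0.3691 0.3979] z [-0.1411  0.528  -0.8374] w -0.00026120308532616746 F [-0.2756  0.886  -0.0668] q [-1.4915  0.2251  1.175   1.7805 -0.8149  1.3272  0.1824]
dp [-4.9766 -0.1567  1.1646] roll 0
[0.438 0.302 0.324] [-1.3   0.3   1.15  1.9  -0.89  1.32  0.44] e 0.0 0.0 dqmax 0.05
[0.456 0.232 0.25 ] [-1.07  0.43  1.08  1.98 -0.97  1.33  0.72] e 0.0 0.0 dqmax 0.05
[0.456 0.232 0.224] [-1.04  0.47  1.05  2.   -1.01  1.31  0.77] e 0.0 0.0 dqmax 0.01
[0.456 0.232 0.199] [-1.01  0.51  1.02  2.02 -1.05  1.29  0.82] e 0.0 0.0 dqmax 0.01
[0.443 0.273 0.138] [-1.02  0.6   0.93  2.07 -1.19  1.2   0.89] e 0.0 0.0 dqmax 0.03
[0.431 0.314 0.077] [-0.79  0.58  0.5   2.08 -1.19  0.93  0.86] e 0.0 0.0 dqmax 0.09
```

Emit:
play_rows(
  motion=[
    {"dp": [-0.7,-0.02,0.1],"roll": 0},
    {"dp": [-1.5,-0.05,0.25],"roll": 0},
    {"dp": [-2.3,-0.07,0.45],"roll": 0},
    {"dp": [-3.1,-0.1,0.7],"roll": 0},
    {"dp": [-3.9,-0.12,0.9],"roll": 0},
    {"dp": [-4.5,-0.14,1.05],"roll": 0},
    {"dp": [-4.9,-0.16,1.15],"roll": 0},
    {"dp": [-4.98,-0.16,1.16],"roll": 0},
  ],
)

```text
t: 30.75
tcp_pos: [0.4544, 0.2304, 0.2489]
eef_rot: [[-0.232, 0.962, -0.141], [0.806, 0.272, 0.526], [0.544, 0.008, -0.839]]
ft_force: [0.2, -1.2, 0.4]
width: -0.0004
```

```bash
python3 st.py; python3 -c "
from h import *
c=vision.capture('wrist'); save(0,'pics/w7.png',c); np.savez('pics/w7.npz',**{k:c[k] for k in ('mtx','rvec','tvec')})
n=np.array([-.1625,.5504,-.8192]); f=np.array([.4295,.320,.068])
print(proj(c,f)); plan(f-.06*n)"
```

```text
t 30.75 p [0.4544 0.2304 0.2489] z [-0.1413  0.5258 -0.8388] tilt 32.98 az 105.0 q [-1.0798  0.4249  1.0848  1.982  -0.9682  1.3274  0.7105]
angle to press dir 1.82
[315.3079 189.5923]
t 30.8 p [0.4547 0.2311 0.2498] z [-0.1409  0.5261 -0.8387] w 0.00026009269704927146 F [ 0.591  -0.2046 -0.2907] q [-1.0813  0.4239  1.0852  1.9806 -0.9679  1.3275  0.7087]
dp [-0.5914 -0.0219  3.5709] roll 0
```

View pics/w7.png

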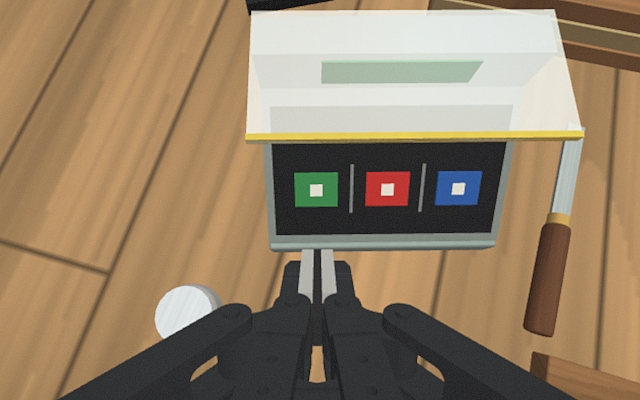

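Wrist view: the green key is at (316,190), exactly where predicted (315,190); red is at (387,190) and blue at (458,188). Approaching to 20 mm off the face.

```bash
python3 -c "
from h import *
z=np.array(env.get_obs()['eef_rot'])[:,2]; f=np.array([.4297,.320,.068])
plan(f-.031*z)
c=dict(np.load('pics/w7.npz')); print(onplane(c,(316,190),.0683))
from sim import *
path([(f-.031*z,0),(f-.009*z,0)])"
```

```text
t 30.8 p [0.4547 0.2311 0.2498] z [-0.1409  0.5261 -0.8387] w 0.00026009269704927146 F [ 0.591  -0.2046 -0.2907] q [-1.0813  0.4239  1.0852  1.9806 -0.9679  1.3275  0.7087]
dp [-0.5396 -0.0381  4.2944] roll 0
[0.4303 0.3197 0.0683]
[0.444 0.269 0.172] [-1.06  0.54  0.98  2.05 -1.12  1.23  0.82] e 0.0 0.0 dqmax 0.03
[0.434 0.304 0.094] [-0.86  0.58  0.63  2.08 -1.19  1.01  0.86] e 0.0 0.0 dqmax 0.1
[0.433 0.309 0.085] [-0.83  0.58  0.56  2.08 -1.19  0.97  0.86] e 0.0 0.0 dqmax 0.01
[0.431 0.315 0.076] [-0.79  0.58  0.5   2.08 -1.19  0.93  0.86] e 0.0 0.0 dqmax 0.01
```

Emit:
play_rows(
  motion=[
    {"dp": [-0.2,-0.02,0.1],"roll": 0},
    {"dp": [-0.4,-0.03,0.3],"roll": 0},
    {"dp": [-0.54,-0.04,0.6],"roll": 0},
    {"dp": [-0.54,-0.04,1.0],"roll": 0},
    {"dp": [-0.54,-0.04,1.4],"roll": 0},
    {"dp": [-0.54,-0.04,1.8],"roll": 0},
    {"dp": [-0.54,-0.04,2.1],"roll": 0},
    {"dp": [-0.54,-0.04,2.3],"roll": 0},
  ],
)

```text
t: 31.47
tcp_pos: [0.4447, 0.2643, 0.1609]
eef_rot: [[-0.237, 0.961, -0.142], [0.804, 0.276, 0.527], [0.545, 0.01, -0.838]]
ft_force: [-0.2, 0.0, 0.2]
width: -0.0004
```

```bash
python3 st.py; python3 -c "
from h import *
z=np.array(env.get_obs()['eef_rot'])[:,2]; f=np.array([.4298,.320,.068])
plan(f-.031*z)
"
```

```text
t 31.47 p [0.4447 0.2643 0.1609] z [-0.1419  0.5265 -0.8382] tilt 33.05 az 105.1 q [-1.0296  0.5519  0.9488  2.0552 -1.1317  1.2131  0.839 ]
angle to press dir 1.74
t 31.4667 p [0.4447 0.2643 0.1609] z [-0.1419  0.5265 -0.8382] w -0.00038237185696579927 F [-0.1797  0.045   0.2471] q [-1.0296  0.5519  0.9488  2.0552 -1.1317  1.2131  0.839 ]
dp [-0.0593  0.0023  1.9571] roll 0
```

Emit:
play_rows(
  motion=[
    {"dp": [-0.02,0,0.15],"roll": 0},
    {"dp": [-0.05,0,0.4],"roll": 0},
    {"dp": [-0.06,0,0.65],"roll": 0},
    {"dp": [-0.06,0,0.9],"roll": 0},
    {"dp": [-0.06,0,1.15],"roll": 0},
    {"dp": [-0.06,0,1.35],"roll": 0},
    {"dp": [-0.06,0,1.5],"roll": 0},
    {"dp": [-0.06,0,1.6],"roll": 0},
  ],
)

```text
t: 32.13
tcp_pos: [0.4372, 0.2952, 0.1071]
eef_rot: [[-0.236, 0.962, -0.14], [0.804, 0.274, 0.527], [0.546, 0.012, -0.838]]
ft_force: [-0.2, -0.0, 0.1]
width: 0.0001
```

```bash
python3 st.py; python3 -c "
from h import *
z=np.array(env.get_obs()['eef_rot'])[:,2]; f=np.array([.4298,.320,.068])
plan(f-.011*z)
c=vision.capture('wrist'); save(0,'pics/w8.png',c);c=vision.capture('top'); cv2.imwrite('pics/t8.png',cv2.resize(c['image'][150:280,90:260],None,fx=4,fy=4))
"
```

```text
t 32.13 p [0.4372 0.2952 0.1071] z [-0.14    0.5274 -0.838 ] tilt 33.07 az 104.9 q [-0.8976  0.5663  0.6877  2.0749 -1.178   1.0431  0.8541]
angle to press dir 1.77
t 32.1333 p [0.4372 0.2952 0.1071] z [-0.14    0.5274 -0.838 ] w 9.90079201729451e-05 F [-0.2243 -0.0283  0.0526] q [-0.8976  0.5663  0.6877  2.0749 -1.178   1.0431  0.8541]
dp [ 0.0094 -0.0195  0.8967] roll 0
```

View pics/w8.png

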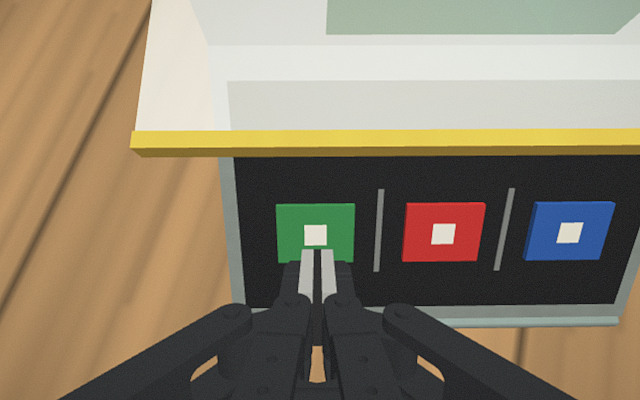

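View pics/t8.png

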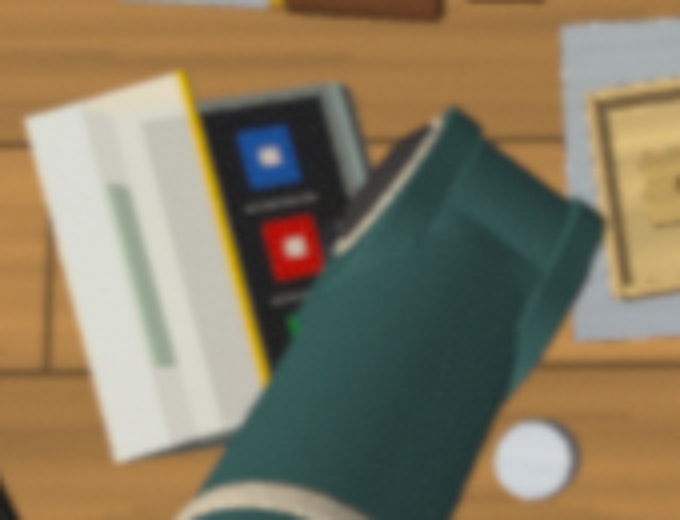

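Fingers are centred on the green key column ((316) vs the key's 276–354). Coming down.

Emit:
play_rows(
  motion=[
    {"dp": [0,-0.01,0.08],"roll": 0},
    {"dp": [0,-0.02,0.2],"roll": 0},
    {"dp": [0,-0.02,0.33],"roll": 0},
    {"dp": [0,-0.02,0.46],"roll": 0},
    {"dp": [0,-0.02,0.57],"roll": 0},
    {"dp": [0,-0.02,0.66],"roll": 0},
    {"dp": [0,-0.02,0.7],"roll": 0},
    {"dp": [0,-0.02,0.72],"roll": 0},
  ],
)

```text
t: 32.9
tcp_pos: [0.4323, 0.3098, 0.0829]
eef_rot: [[-0.236, 0.962, -0.14], [0.804, 0.274, 0.527], [0.545, 0.011, -0.838]]
ft_force: [0.2, -0.7, 0.2]
width: 0.0
```

Emit:
play_rows(
  motion=[
    {"dp": [0,0,0.01],"roll": 0},
    {"dp": [0,0,0.02],"roll": 0},
    {"dp": [0,0,0.03],"roll": 0},
    {"dp": [0,0,0.04],"roll": 0},
    {"dp": [0,0,0.05],"roll": 0},
    {"dp": [0,0,0.06],"roll": 0},
    {"dp": [0,0,0.07],"roll": 0},
    {"dp": [0,0,0.08],"roll": 0},
  ],
)

```text
t: 33.57
tcp_pos: [0.4318, 0.3116, 0.0803]
eef_rot: [[-0.236, 0.962, -0.14], [0.804, 0.274, 0.527], [0.545, 0.011, -0.838]]
ft_force: [-0.0, 0.8, -0.1]
width: -0.0
```

```bash
python3 st.py; python3 -c "
from h import *
z=np.array(env.get_obs()['eef_rot'])[:,2]; f=np.array([.4298,.320,.068])
plan(f-.011*z); print('axial',-np.array(env.get_obs()['ft_force'])@z)
c=vision.capture('wrist'); save(0,'pics/w9.png',c)
"
```

```text
t 33.57 p [0.4318 0.3116 0.0803] z [-0.1403  0.5271 -0.8381] tilt 33.06 az 104.9 q [-0.7939  0.5722  0.5101  2.0782 -1.1828  0.9359  0.852 ]
angle to press dir 1.77
t 33.5667 p [0.4318 0.3116 0.0803] z [-0.1403  0.5271 -0.8381] w -2.0165417640567326e-05 F [-0.0012  0.8394 -0.135 ] q [-0.7939  0.5722  0.5101  2.0782 -1.1828  0.9359  0.852 ]
dp [0.0137 0.0059 0.1009] roll 0
axial -0.5557232034587827
```

View pics/w9.png

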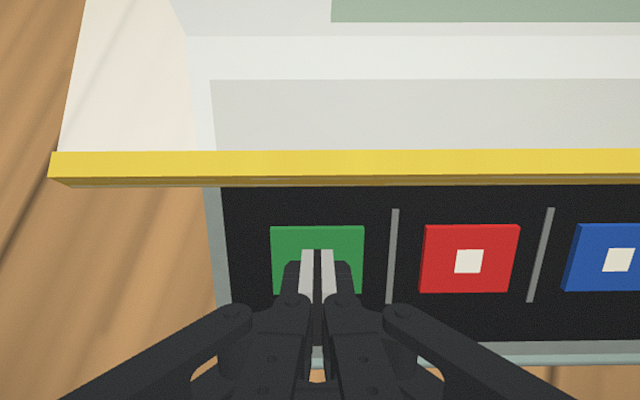

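Fingers are over the key's centre dot with no contact yet. Continuing at 5 mm/s.

Emit:
play_rows(
  motion=[
    {"dp": [0,0,0.01],"roll": 0},
    {"dp": [0,0,0.02],"roll": 0},
    {"dp": [0,0,0.03],"roll": 0},
    {"dp": [0,0,0.04],"roll": 0},
    {"dp": [0,0,0.05],"roll": 0},
    {"dp": [0,0,0.06],"roll": 0},
    {"dp": [0,0,0.07],"roll": 0},
    {"dp": [0,0,0.08],"roll": 0},
  ],
)

```text
t: 34.28
tcp_pos: [0.4313, 0.3132, 0.0776]
eef_rot: [[-0.236, 0.962, -0.14], [0.804, 0.274, 0.527], [0.545, 0.011, -0.838]]
ft_force: [0.4, 0.2, 0.7]
width: 0.0001
```

Emit:
play_rows(
  motion=[
    {"dp": [0,0,0.01],"roll": 0},
    {"dp": [0,0,0.02],"roll": 0},
    {"dp": [0,0,0.03],"roll": 0},
    {"dp": [0,0,0.04],"roll": 0},
    {"dp": [0,0,0.05],"roll": 0},
    {"dp": [0,0,0.05],"roll": 0},
    {"dp": [0,0,0.05],"roll": 0},
    {"dp": [0,0,0.05],"roll": 0},
  ],
)

```text
t: 34.95
tcp_pos: [0.4311, 0.3142, 0.0761]
eef_rot: [[-0.236, 0.962, -0.14], [0.804, 0.274, 0.527], [0.545, 0.011, -0.838]]
ft_force: [-2.0, -2.5, 5.7]
width: -0.0004
```

Contact: about 5.8 N axial. Pressing 0.8 mm further and holding.

Emit:
play_rows(
  motion=[
    {"dp": [0,0,0.01],"roll": 0},
    {"dp": [0,0,0.02],"roll": 0},
    {"dp": [0,0,0.02],"roll": 0},
    {"dp": [0,0,0.02],"roll": 0},
    {"dp": [0,0,0.02],"roll": 0},
    {"dp": [0,0,0.02],"roll": 0},
    {"dp": [0,0,0.02],"roll": 0},
    {"dp": [0,0,0.02],"roll": 0},
  ],
)

```text
t: 35.62
tcp_pos: [0.431, 0.3146, 0.0755]
eef_rot: [[-0.235, 0.962, -0.14], [0.804, 0.274, 0.527], [0.546, 0.011, -0.838]]
ft_force: [-1.8, -4.9, 8.3]
width: 0.0005
```

Emit:
play_rows(
  motion=[
    {"dp": [0,0,0],"roll": 0},
    {"dp": [0,0,0],"roll": 0},
    {"dp": [0,0,0],"roll": 0},
    {"dp": [0,0,0],"roll": 0},
    {"dp": [0,0,0],"roll": 0},
    {"dp": [0,0,0],"roll": 0},
    {"dp": [0,0,0],"roll": 0},
    {"dp": [0,0,0],"roll": 0},
  ],
)

```text
t: 36.28
tcp_pos: [0.431, 0.3146, 0.0755]
eef_rot: [[-0.236, 0.962, -0.14], [0.804, 0.274, 0.527], [0.546, 0.011, -0.838]]
ft_force: [-1.9, -4.6, 9.7]
width: -0.0003
```

Emit:
play_rows(
  motion=[
    {"dp": [0,0,-0.02],"roll": 0},
    {"dp": [0,0,-0.05],"roll": 0},
    {"dp": [0,0,-0.1],"roll": 0},
    {"dp": [0,0,-0.2],"roll": 0},
    {"dp": [0,0,-0.4],"roll": 0},
    {"dp": [0,0,-0.7],"roll": 0},
    {"dp": [0,0,-1.1],"roll": 0},
    {"dp": [0,0,-1.5],"roll": 0},
  ],
)

```text
t: 36.95
tcp_pos: [0.4396, 0.2821, 0.1267]
eef_rot: [[-0.235, 0.962, -0.14], [0.805, 0.274, 0.527], [0.545, 0.011, -0.838]]
ft_force: [-0.4, 0.4, -0.1]
width: 0.0
```

Emit:
play_rows(
  motion=[
    {"dp": [0,0,-0.4],"roll": 0},
    {"dp": [0,0,-0.8],"roll": 0},
    {"dp": [0,0,-1.3],"roll": 0},
    {"dp": [0,0,-1.8],"roll": 0},
    {"dp": [0,0,-2.3],"roll": 0},
    {"dp": [0,0,-2.6],"roll": 0},
    {"dp": [0,0,-2.7],"roll": 0},
    {"dp": [0,0,-2.7],"roll": 0},
  ],
)

```text
t: 37.62
tcp_pos: [0.4549, 0.2258, 0.2169]
eef_rot: [[-0.236, 0.962, -0.139], [0.804, 0.273, 0.528], [0.546, 0.013, -0.838]]
ft_force: [-0.2, 0.3, 0.3]
width: -0.0002
```

```bash
python3 st.py; python3 -c "
from h import *
for n in ('side','top','wrist'):
    c=vision.capture(n); cv2.imwrite(f'pics/{n}9.png',c['image'])
"
```

```text
t 37.62 p [0.4549 0.2258 0.2169] z [-0.1388  0.5277 -0.838 ] tilt 33.07 az 104.7 q [-0.7417  0.3395  0.6472  2.0052 -0.8704  1.1503  0.659 ]
angle to press dir 1.8
```

View pics/side9.png

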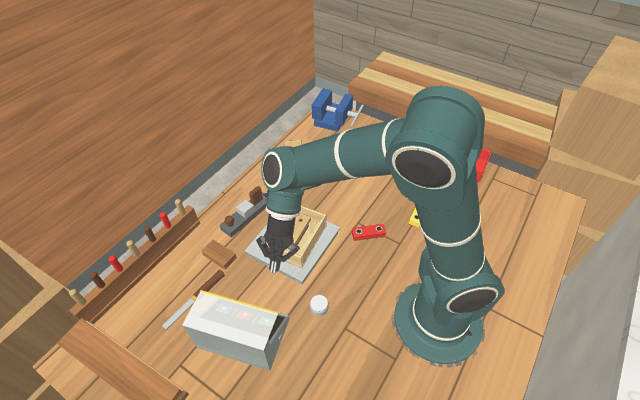

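View pics/top9.png

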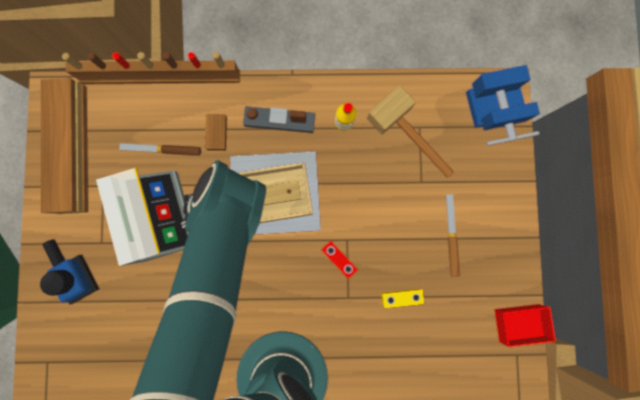

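View pics/wrist9.png

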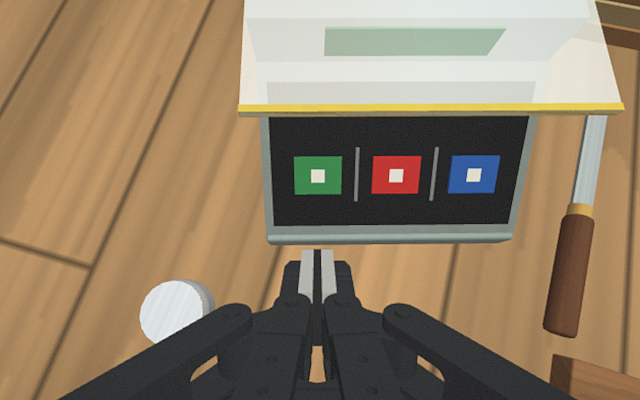

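```bash
python3 -c "
from h import *
c=dict(np.load('pics/w6.npz'))
a=onplane(c,(318,134),.103);b=onplane(c,(317.5,214.5),.103);print((a+b)/2,np.linalg.norm(a-b),np.degrees(np.arctan2(*(a-b)[[1,0]])))
a=cv2.imread('pics/top0.png').astype(int);b=cv2.imread('pics/top9.png').astype(int)
d=abs(a-b).max(2)>60; d[:,130:275]=0; ys,xs=np.where(d); print(len(xs)); print(np.unique(np.c_[xs//20*20,ys//20*20],axis=0).tolist())
print(order.finish_job())"
```

```text
[0.5432 0.0101 0.103 ] 0.08009862532442052 98.497219431966
7559
[[260, 360], [260, 380], [280, 180], [280, 360], [280, 380], [300, 380], [340, 160], [340, 180], [360, 160], [360, 180], [380, 160], [380, 180], [380, 240], [400, 240], [460, 380], [480, 300], [480, 320], [480, 380], [500, 300], [500, 320], [500, 360], [500, 380], [520, 300], [520, 320], [520, 340], [520, 360], [520, 380], [540, 300], [540, 320], [540, 340], [540, 360], [540, 380], [560, 320], [560, 340], [560, 360], [560, 380], [580, 300], [580, 320], [580, 380], [600, 300], [600, 320], [600, 340], [600, 360], [600, 380], [620, 320], [620, 340], [620, 360], [620, 380]]
the job is handed in; nothing more can be done
None
```

The kit is packed, the green key has been pressed, and the job is handed in at about 38 s. I got no verdict back.

- **Iron jaw:** the dark grey bar is lying flat on the box floor. It touched down at about 22 N including its own weight, a little firmer than I intended.
- **Beech jaw face:** it is on top of the iron jaw, set down with about 3 N. Their measured centres are within about 3 mm of each other (0.543, 0.010 against 0.543, 0.007) and their lengths within about 1°. A small part of that offset may be camera error. I couldn't see how the iron jaw sat once it was covered.
- **Green key:** the move rows cannot tilt the tool directly. I tilted it to 33° by pushing repeatedly against the arm's reach limit, in free air to the left of the bench. I then pressed with closed fingers, 1.8° off the key's axis. The force was about 6 N at first, then about 10–11 N held for more than a second. I released it and backed off along the same line. No other key was touched.

**Last checks:** comparing the first and last overhead pictures, the only changes outside the strip around the console and arm were the arm itself, the two parts I moved and the new contents of the box. The box shows no shift. I compared the console strip and the bench beside it only by eye. The force readings returned to about zero after release. I had no direct readout that the key registered; I am going by the force and the hold time.

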